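# Close up the tea case after a tasting

### The arm

A 6-joint arm with a two-finger parallel gripper is mounted at the origin on the work surface. World frame = base frame: x ahead of the robot, y to its left, z up, the work surface at z = 0. Lengths are in mm, angles in rad, forces in N, time in s.
With the tool pointing down it reaches from about 350 to 775 mm from the base axis. Payload 7.3 kg.
Tool frame: the origin (TCP) lies between the finger pads; the fingertips stand 25 mm ahead of it and the grasp point (between the pads) lies 6 mm ahead of it; z points along the fingers, y is the line along which they close (so a half turn about z gives the same grasp; the last joint's range is limited). The gripper opens to 92 mm and grips with 3 to 60 N. Pads are 19 mm wide; open, the fingers measure 130 mm over their backs; the gripper's body (75 mm by 190 mm) begins 47 mm behind the grasp point.
Start: joints at [-1.372, 0.342, 1.524, -0, 1.275, -0.146], TCP at [177.477, -494.112, 226.041] pointing down, gripper open.
Joint ranges: [-2.53, 2.53], [-0.77, 2.02], [0.04, 2.7], [-1, 4.14], [0.28, 2.66], [-3.11, 3.11]. Speed limits (rad/s): [2.57, 2.57, 3.14, 3.14, 3.14, 3.14].

### API

Orientations are given as a 3x3 rotation matrix whose columns are the frame's x, y, z axes.
In Python, from rig import readout, viewer, job, finder gives the robot as it stands.
- The arm moves only by the tool arm_command, never from a script. Its argument "steps" is a list of rows, each an object of numbers: "dx", "dy", "dz": the shift along the world's x, y, z in units of 0.5 m (1.0 is 0.5 m); "rx", "ry", "rz": the turn, a rotation vector about the world's x, y, z in units of 180 degrees (1.0 is 180 degrees); "gripper": the closure, from -1 (fully open) to 1 (shut). A call has 1 to 12 rows; each row is the pose to reach, as a shift and turn from the pose commanded when the call began, turning the shorter way round; what a row does not reach only later rows make up. A row lasts 1/12 s, in which the tool goes at most 41.7 mm and 7.16 degrees, less where a joint would pass 70% of its speed; a pose out of reach is approached as far as the arm can. A call with a number of a shift or a turn outside -1 to 1 is refused whole. A call with a gripper value outside its range is refused whole. The fingers move at their own pace and stop on an object; "grip_force" is the grip in N (left out, the last holds). Time passes only in rows, so rows that repeat a pose let the fingers close. It gives the time, the measured TCP pose, the force, the opening and the grip force at its end, in the units of the state.
- readout.sense(): the state, without advancing time (a new reading comes with each control period).
- viewer.camera(name): name is "scene" or "top" or "wrist"; returns the picture (384x512x3 uint8, red, green, blue); there is no depth.
- viewer.camera_model(name): a dict with "fx", "fy", "cx", "cy" (pixels), "rvec" (rotation vector, rad) and "tvec" (3), from world to camera coordinates, as OpenCV has them. Camera axes: x right, y down, z forward; pixel columns grow to the right and rows downward; lengths in mm; the calibration is good to about 2 mm. A picture is of the moment at which its call begins: read the wrist's pose just before it. camera_model takes no time and is no camera call; for the wrist camera it gives the pose at the moment of the call.
- job.hand_in(): hands the job in; it is judged then, once.
Trained networks look in the newest picture that a camera, given by its name, has taken for a name from the list of things; names that differ only in an ending like _2 or _b are one class to them, and where a whole thing is asked for, a point or a joint stands for the part that bears it (a point fixed in the world has none). Each returns a list of dicts, best first, with "confidence" (0 to 1); they miss things now and then, are a little off and sometimes report something else, mostly with a low value. They report only what shows in the picture. A call takes as long as a camera call.
- finder.recognise(camera, label): "location" ([x, y, z] in mm, in world coordinates, good to about 4 mm: the middle of the surface that is visible of it).
- finder.silhouettes(camera, label): "mask" (384x512 bool, what is visible of it).
The state is a dict: "time_s": time; "joint_positions": joint angles; "qvel": joint speeds; "joint_torque": joint torques, N m; "ee_pos": TCP position; "eef_rot": TCP orientation; "contact_force": force on the tool from outside, world axes, zero at the start; "ft_torque": the same for the moment, N m; "gripper_width": finger opening in mm; "gripper_force": force on a finger pad.
Only numpy, scipy, OpenCV 4.12 (cv2) and the standard library are available. Lean on these libraries where they do the work, as an engineer would, in place of code of your own. Each camera call takes 0.05 s, during which the arm holds its last target. There are 200 camera calls.

### The job

The tasting is over: put every tea tin that is out on the table back in the glass-topped tea case, the short round tins standing wholly on the raised wooden riser and the tall square caddies standing on the cork mat in the other bay, all upright. The case is loaded from above by sliding its glass panes aside; when everything is in, both panes must be slid fully shut. Leave the kettle, the carafe and the cup where they are.

Things in the scene. Friction and masses are not known exactly. Their poses are not given: they have to be found in the camera images.
- case: fixed counter-top tea case: wooden plinth, glass walls, aluminium frame; 456 mm long (y), 222 mm deep (x). Origin: centre of its underside; x away from the robot, y to the robot's left. A 6 mm glass divider at y = 0, 112 mm high, makes a left and a right bay, each roofed by a sliding glass pane. Long frame rails reach 142 mm above the table, end rails 128 mm
- bay_left (a point): middle of the left bay's floor, 22 mm above the table, axes as the case's. The bay spans case y 3 to 210 mm and case x -95 to 95 mm inside; with its pane fully open it is clear from above from 15 to 210 mm sideways of the case's middle
- bay_right (a point): middle of the right bay's floor, 22 mm above the table, axes as the case's. The bay spans case y -3 to -210 mm and case x -95 to 95 mm inside; with its pane fully open it is clear from above from 15 to 210 mm sideways of the case's middle
- pane_left (a joint): slide of the left glass pane (upper track), m: 0 = fully shut over the left bay (stop), growing as it slides towards -y of the case, over the other pane; 0.195 = fully open (stop). Stays where left; friction about 2 N, pane 0.5 kg, 213 mm long, so an open pane covers the other bay
- pane_right (a joint): slide of the right glass pane (lower track), m: 0 = fully shut over the right bay (stop), growing as it slides towards +y of the case, under the other pane; 0.195 = fully open (stop). Stays where left; friction about 2 N, pane 0.5 kg, 213 mm long, so an open pane covers the other bay
- pane_left_pull (a point): middle of the top edge of the left pane's pull, an upstanding black lip at the pane's outer end: 10 mm thick (case y), 100 mm long (case x), top 162 mm above the table, 22 mm above this pane's glass (140 mm). Pinch it from above across its thickness, or push it. Moves with the pane; axes as the case's. Nothing else on the case rises above 142 mm
- pane_right_pull (a point): middle of the top edge of the right pane's pull, an upstanding black lip at the pane's outer end: 10 mm thick (case y), 100 mm long (case x), top 162 mm above the table, 32 mm above this pane's glass (130 mm). Pinch it from above across its thickness, or push it. Moves with the pane; axes as the case's. Nothing else on the case rises above 142 mm
- riser: display riser, a fixed light wooden block on the floor of one bay (left or right differs from start to start), 110 mm deep (x) by 172 mm long (y), 40 mm high; origin at the centre of its underside, axes as the case's. Top 62 mm above the table; it holds two round tins side by side along y
- mat: thick cork mat, fixed, on the floor of the bay that has no riser, 170 mm deep (x) by 180 mm long (y), 10 mm thick; origin at the centre of its underside, axes as the case's. Top 32 mm above the table; it holds two caddies side by side along y
- tin_a: short round tea tin with flat lid, dark olive, dia 64 mm, 50 mm tall, 110 to 225 g; origin at the centre of its underside, z up. Belongs on the riser. May be absent (None)
- tin_b: short round tea tin with flat lid, dark olive, dia 64 mm, 50 mm tall, 110 to 225 g; origin at the centre of its underside, z up. Belongs on the riser. May be absent (None)
- caddy_a: tall square tea caddy, same dark olive, 64 x 64 mm (edges rounded 4 mm), 80 mm tall, 150 to 310 g, weight low down; origin at the centre of its underside, z up, x and y across the flat faces. Belongs on the cork mat; too tall for the riser, the glass would not pass over it. May be absent (None)
- caddy_b: tall square tea caddy, same dark olive, 64 x 64 mm (edges rounded 4 mm), 80 mm tall, 150 to 310 g, weight low down; origin at the centre of its underside, z up, x and y across the flat faces. Belongs on the cork mat; too tall for the riser, the glass would not pass over it. May be absent (None)
- kettle: black gooseneck kettle, 140 mm dia, 148 mm tall, spout to its +y, handle to its -y; leave alone; origin at the centre of its underside
- carafe: corked glass carafe, 94 mm dia, 180 mm tall; leave alone; origin at the centre of its underside
- cup: white cup, 80 mm dia, 70 mm tall; leave alone; origin at the centre of its underside

How it is judged (in metres and radians):
At the end, for the whole second after the job is handed in: Round tins present: upright (0.08 rad) on the riser, centre within 26 mm in x and 57 mm in y of its centre. Caddies present: upright on the cork mat, centre within 68 mm in x and 85 mm in y of its centre. All at rest; both panes shut to within 6 mm (x of tin_a in the frame of riser between -0.026 and 0.026 m and y of tin_a in the frame of riser between -0.057 and 0.057 m and z of tin_a in the frame of riser between 0.034 and 0.046 m and angle between each of tin_a, tin_b, caddy_a, caddy_b's own z axis and vertical below 0.08 rad and linear speed of each of tin_a, tin_b, caddy_a, caddy_b below 0.02 m/s and x of tin_b in the frame of riser between -0.026 and 0.026 m and y of tin_b in the frame of riser between -0.057 and 0.057 m and z of tin_b in the frame of riser between 0.034 and 0.046 m and x of caddy_a in the frame of mat between -0.068 and 0.068 m and y of caddy_a in the frame of mat between -0.085 and 0.085 m and z of caddy_a in the frame of mat between 0.004 and 0.016 m and x of caddy_b in the frame of mat between -0.068 and 0.068 m and y of caddy_b in the frame of mat between -0.085 and 0.085 m and z of caddy_b in the frame of mat between 0.004 and 0.016 m and value of joint each of pane_left, pane_right below 0.006 m); the robot touches nothing.
It fails at once if the kettle is shifted by more than 30 mm or tipped (distance of kettle from where it was at the start of the episode above 0.03 m or angle between kettle's own z axis and vertical above 0.3 rad).
It fails at once if the carafe is shifted by more than 30 mm or tipped (distance of carafe from where it was at the start of the episode above 0.03 m or angle between carafe's own z axis and vertical above 0.3 rad).
It fails at once if the cup is shifted by more than 30 mm or tipped (distance of cup from where it was at the start of the episode above 0.03 m or angle between cup's own z axis and vertical above 0.3 rad).
Of tin_a, tin_b, caddy_a, caddy_b only 3 to 4 are there at a start; the rules pass over those that are not, and their reading is None.
At some moment in a run one of caddy_a, caddy_b may be knocked a few centimetres aside while the robot is not near it.
It also fails if it takes over 210 s, if anything falls off the work surface, if the arm or the gripper's body presses on something with over 40 N, if the wrist force passes 120 N, or if a joint passes its speed limit or range.

## Working session

There is one attempt and no reset: what is moved stays moved. The work goes in short steps, Python scripts to look and compute and a tool call to move; the robot and the scene stay as the last step left them, time stands still between calls to the robot, and variables do not carry over. Pictures are saved under pics/ and viewed, at most 14 in all, crops included, and the job is handed in when it is done.

Besides the shell and the picture viewer there is one more tool, called after "Request:" by a JSON object that holds its "method" and its "body", one argument or row to a line. arm_command: Moves the arm, as the interface text tells. Shifts and turns lie within -1 to 1; 1 stands for 0.5 m of shift or 180 degrees of turn. Its arguments: {"type":"object","properties":{"steps":{"type":"array"},"grip_force":{"type":"number"}},"required":["steps"]}

```bash
mkdir -p pics
cat > h.py <<'E'
import numpy as np, cv2
from rig import readout, viewer, job, finder
def snap(c,fn=None):
    im=viewer.camera(c)
    if fn: cv2.imwrite('pics/'+fn,cv2.cvtColor(im,cv2.COLOR_RGB2BGR))
    return im
def model(c):
    m=viewer.camera_model(c); K=np.array([[m['fx'],0,m['cx']],[0,m['fy'],m['cy']],[0,0,1.]])
    return K,np.array(m['rvec'],float).ravel(),np.array(m['tvec'],float).ravel()
def proj(c,P):
    K,r,t=model(c); return cv2.projectPoints(np.array(P,float).reshape(-1,1,3),r,t,K,None)[0].reshape(-1,2)
def ray(c,uv,z):
    K,r,t=model(c); R=cv2.Rodrigues(r)[0]; o=-R.T@t
    uv=np.array(uv,float).reshape(-1,2); d=(np.linalg.inv(K)@np.c_[uv,np.ones(len(uv))].T).T@R
    return o+d*((z-o[2])/d[:,2])[:,None]
E
python3 - <<'E'
from h import *
s=readout.sense(); print(s['time_s'],s['ee_pos'],s['eef_rot'],s['gripper_width'],s['contact_force'])
for c in ('top','scene'):
    snap(c,c+'0.png')
    for l in ['case','riser','mat','tin_a','caddy_a','pane_left_pull','pane_right_pull','kettle','carafe','cup']:
        print(c,l,[(round(d['confidence'],2),np.round(d['location']).tolist()) for d in finder.recognise(c,l)])
E
```

```text
0.0 [ 177.38453925 -493.67682998  225.33663683] [[ 9.41136527e-01  3.38026531e-01 -3.18284995e-04]
 [ 3.38026609e-01 -9.41135299e-01  1.53656494e-03]
 [ 2.19850471e-04 -1.55370618e-03 -9.99998769e-01]] 91.78511090613316 [1.26566406 0.36601653 0.58335661]
top case [(0.67, [564.0, 15.0, 145.0]), (0.32, [456.0, -383.0, 82.0])]
top riser [(0.24, [577.0, -532.0, 111.0])]
top mat [(0.36, [568.0, -360.0, 48.0])]
top tin_a [(0.79, [568.0, 356.0, 51.0]), (0.51, [570.0, -358.0, 48.0])]
top caddy_a [(0.77, [456.0, -384.0, 82.0]), (0.59, [424.0, 361.0, 83.0])]
top pane_left_pull [(0.63, [557.0, 92.0, 141.0])]
top pane_right_pull [(0.89, [573.0, -101.0, 126.0])]
top kettle [(0.68, [540.0, 535.0, 113.0]), (0.25, [578.0, -534.0, 112.0])]
top carafe [(0.63, [579.0, -534.0, 112.0])]
top cup [(0.67, [436.0, -582.0, 30.0])]
scene case [(0.74, [590.0, 49.0, 135.0])]
scene riser []
scene mat [(0.7, [550.0, 183.0, 35.0])]
scene tin_a [(0.68, [580.0, -350.0, 52.0]), (0.55, [577.0, 365.0, 53.0])]
scene caddy_a [(0.57, [444.0, 372.0, 79.0]), (0.55, [462.0, -366.0, 72.0])]
scene pane_left_pull [(0.66, [571.0, 100.0, 144.0])]
scene pane_right_pull [(0.67, [584.0, -105.0, 137.0])]
scene kettle [(0.58, [571.0, 559.0, 115.0]), (0.52, [566.0, 101.0, 140.0])]
scene carafe [(0.81, [599.0, -518.0, 103.0]), (0.27, [578.0, 362.0, 52.0]), (0.21, [570.0, 100.0, 146.0])]
scene cup [(0.76, [426.0, -570.0, 47.0])]
```

View pics/top0.png

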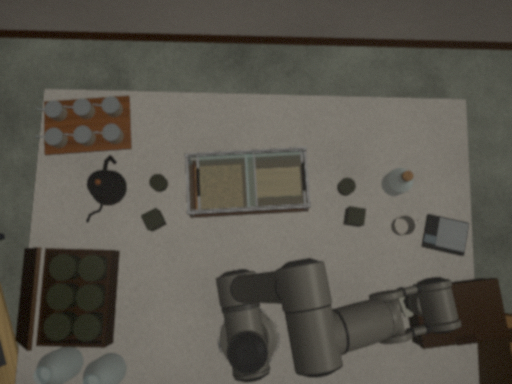

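View pics/scene0.png

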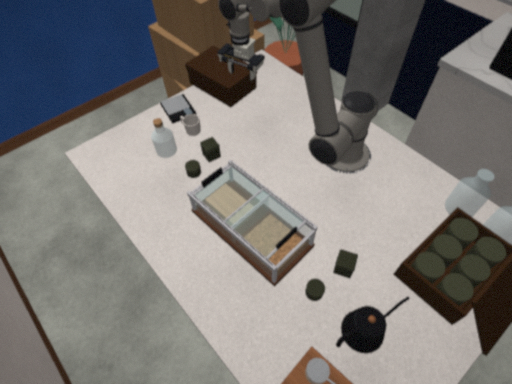

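Run:
```python
from h import *
t=cv2.imread('pics/top0.png')[140:225,130:370]; s=cv2.imread('pics/scene0.png')[130:310,150:370]
t=cv2.resize(t,None,fx=3.3,fy=3.3,interpolation=3); s=cv2.resize(s,None,fx=1.75,fy=1.75,interpolation=3)
o=np.zeros((600,800,3),np.uint8); o[:t.shape[0],:t.shape[1]]=t; o[283:283+s.shape[0],:s.shape[1]]=s[:317]
o=cv2.convertScaleAbs(o,alpha=1.6); cv2.imwrite('pics/c1.png',o)
for c in ('top','scene'): print(c, np.round(model(c)[0],1).tolist())
print(proj('top',[[567,0,142],[567,210,162],[567,-210,162]]))
```

```text
top [[462.2, 0.0, 255.4], [0.0, 462.2, 193.2], [0.0, 0.0, 1.0]]
scene [[363.1, 0.0, 258.6], [0.0, 363.1, 200.9], [0.0, 0.0, 1.0]]
[[252.18962289 180.34519654]
 [193.08855834 177.90380722]
 [311.26052075 180.75802295]]
```

View pics/c1.png

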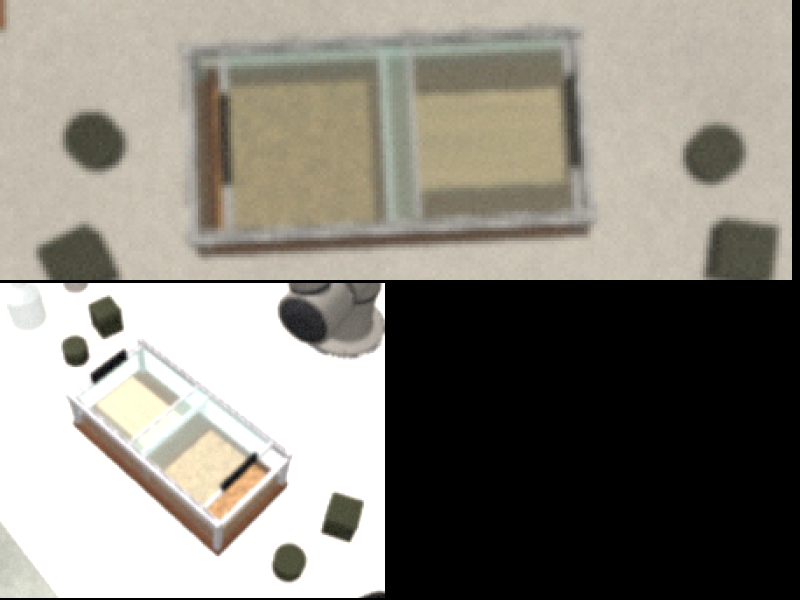

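Run:
```python
from h import *
t=cv2.imread('pics/top0.png'); g=cv2.cvtColor(t,cv2.COLOR_BGR2GRAY)
def blob(x0,x1,y0,y1,z,th=55):
    m=(g[y0:y1,x0:x1]<th).astype(np.uint8); n,l,st,ce=cv2.connectedComponentsWithStats(m)
    k=1+np.argmax(st[1:,4]); p=np.argwhere(l==k)[:,::-1]+[x0,y0]
    W=ray('top',p,z)[:,:2]; r=cv2.minAreaRect(W.astype(np.float32)); print(st[k,4],np.round(W.mean(0),1),np.round(r[0],1),np.round(r[1],1),round(r[2],1))
blob(194,204,164,200,162); blob(298,310,158,196,162)
blob(145,172,170,195,50,70); blob(135,170,203,235,80,70); blob(333,358,173,200,50,70); blob(340,370,203,230,80,70)
C=np.array([[190,48],[578,33],[592,225],[197,242]])/3.3+[130,140]
print(ray('top',C,142).round(1).tolist())
R=cv2.Rodrigues(model('top')[1])[0]; print((-R.T@model('top')[2]).round())
snap('wrist'); print([np.round(x,2).tolist() for x in model('wrist')], -cv2.Rodrigues(model('wrist')[1])[0].T@model('wrist')[2])
```

```text
84 [552.5 195.7] [554.  198.5] [90.5 17.5] 5.6
75 [ 583.2 -180.2] [ 583.6 -180.2] [94.1 10.4] 4.8
224 [567.1 357.4] [568.5 358. ] [62.1 60.7] 3.1
346 [423.  361.5] [423.3 361.4] [70.3 68.8] 28.5
223 [ 569.9 -354.9] [ 570.7 -355.4] [60.7 62.1] 89.8
340 [ 453.1 -378.7] [ 453.7 -378.5] [71.9 66.9] 83.2
[[656.3, 236.6, 142.0], [683.7, -189.6, 142.0], [471.2, -206.3, 142.0], [442.4, 219.1, 142.0]]
[ 268.  -15. 1777.]
[[[318.33, 0.0, 259.34], [0.0, 318.33, 193.08], [0.0, 0.0, 1.0]], [-2.37, 1.67, 0.24], [-524.9, -33.94, 391.06]] [ 249.8024405  -467.9140434   385.03333366]
```

Request:
{"method": "arm_command", "body": {
  "steps": [
    {"dx": 0.486,"dy": 0.788,"dz": 0.21,"rz": 0.412,"gripper": 1},
    {"dx": 0.486,"dy": 0.788,"dz": 0.21,"rz": 0.412,"gripper": 1},
    {"dx": 0.486,"dy": 0.788,"dz": 0.21,"rz": 0.412,"gripper": 1},
    {"dx": 0.486,"dy": 0.788,"dz": 0.21,"rz": 0.412,"gripper": 1},
    {"dx": 0.486,"dy": 0.788,"dz": 0.21,"rz": 0.412,"gripper": 1},
    {"dx": 0.486,"dy": 0.788,"dz": 0.21,"rz": 0.412,"gripper": 1},
    {"dx": 0.486,"dy": 0.788,"dz": 0.21,"rz": 0.412,"gripper": 1},
    {"dx": 0.486,"dy": 0.788,"dz": 0.21,"rz": 0.412,"gripper": 1},
    {"dx": 0.486,"dy": 0.788,"dz": 0.21,"rz": 0.412,"gripper": 1},
    {"dx": 0.486,"dy": 0.788,"dz": 0.21,"rz": 0.412,"gripper": 1},
    {"dx": 0.486,"dy": 0.788,"dz": 0.21,"rz": 0.412,"gripper": 1},
    {"dx": 0.486,"dy": 0.788,"dz": 0.21,"rz": 0.412,"gripper": 1}
  ]
}}

```text
validation failed for argument at $.st...
```

Request:
{"method": "arm_command", "body": {
  "steps": [
    {"dx": 0.486,"dy": 0.788,"dz": 0.21,"rx": 0.0,"ry": 0.0,"rz": 0.412,"gripper": 1.0}
  ]
}}

```text
time_s: 1.23
ee_pos: [196.5, -462.7, 233.4]
eef_rot: [[0.894, 0.448, -0.002], [0.448, -0.894, 0.0], [-0.002, -0.001, -1.0]]
contact_force: [0.5, -0.2, 0.4]
gripper_width: 88.5
gripper_force: 0.0
```

Request:
{"method": "arm_command", "body": {
  "steps": [
    {"dx": 0.443,"dy": 0.719,"dz": 0.192,"rx": 0,"ry": 0,"rz": 0.372,"gripper": 1},
    {"dx": 0.443,"dy": 0.719,"dz": 0.192,"rx": 0,"ry": 0,"rz": 0.372,"gripper": 1},
    {"dx": 0.443,"dy": 0.719,"dz": 0.192,"rx": 0,"ry": 0,"rz": 0.372,"gripper": 1},
    {"dx": 0.443,"dy": 0.719,"dz": 0.192,"rx": 0,"ry": 0,"rz": 0.372,"gripper": 1},
    {"dx": 0.443,"dy": 0.719,"dz": 0.192,"rx": 0,"ry": 0,"rz": 0.372,"gripper": 1},
    {"dx": 0.443,"dy": 0.719,"dz": 0.192,"rx": 0,"ry": 0,"rz": 0.372,"gripper": 1},
    {"dx": 0.443,"dy": 0.719,"dz": 0.192,"rx": 0,"ry": 0,"rz": 0.372,"gripper": 1},
    {"dx": 0.443,"dy": 0.719,"dz": 0.192,"rx": 0,"ry": 0,"rz": 0.372,"gripper": 1},
    {"dx": 0.443,"dy": 0.719,"dz": 0.192,"rx": 0,"ry": 0,"rz": 0.372,"gripper": 1},
    {"dx": 0.443,"dy": 0.719,"dz": 0.192,"rx": 0,"ry": 0,"rz": 0.372,"gripper": 1},
    {"dx": 0.443,"dy": 0.719,"dz": 0.192,"rx": 0,"ry": 0,"rz": 0.372,"gripper": 1},
    {"dx": 0.443,"dy": 0.719,"dz": 0.192,"rx": 0,"ry": 0,"rz": 0.372,"gripper": 1}
  ]
}}

```text
time_s: 2.23
ee_pos: [421.9, -97.3, 332.2]
eef_rot: [[-0.072, 0.997, 0.003], [0.997, 0.072, 0.0], [-0.0, 0.003, -1.0]]
contact_force: [-0.3, -0.1, 0.8]
gripper_width: 9.8
gripper_force: 0.0
```

Request:
{"method": "arm_command", "body": {
  "steps": [
    {"dx": 0.256,"dy": 0.075,"dz": 0.136,"rx": 0,"ry": 0,"rz": 0,"gripper": 1},
    {"dx": 0.256,"dy": 0.075,"dz": 0.136,"rx": 0,"ry": 0,"rz": 0,"gripper": 1},
    {"dx": 0.256,"dy": 0.075,"dz": 0.136,"rx": 0,"ry": 0,"rz": 0,"gripper": 1},
    {"dx": 0.256,"dy": 0.075,"dz": 0.136,"rx": 0,"ry": 0,"rz": 0,"gripper": 1},
    {"dx": 0.256,"dy": 0.075,"dz": 0.136,"rx": 0,"ry": 0,"rz": 0,"gripper": 1},
    {"dx": 0.256,"dy": 0.075,"dz": 0.136,"rx": 0,"ry": 0,"rz": 0,"gripper": 1}
  ]
}}

```text
time_s: 2.73
ee_pos: [548.7, -63.4, 398.3]
eef_rot: [[-0.068, 0.998, -0.001], [0.998, 0.068, -0.0], [-0.0, -0.001, -1.0]]
contact_force: [-0.4, 0.7, -0.0]
gripper_width: 0.6
gripper_force: 0.0
```

Run:
```python
from h import *
print(readout.sense()['ee_pos'])
im=snap('wrist'); K,r,t=model('wrist'); print(K.tolist(),r.tolist(),t.tolist())
np.savez('w1.npz',K=K,r=r,t=t)
b=cv2.resize(cv2.cvtColor(im,cv2.COLOR_RGB2BGR),None,fx=1.56,fy=1.56,interpolation=3); cv2.imwrite('pics/w1.png',cv2.convertScaleAbs(b,alpha=1.4))
cv2.imwrite('pics/w1raw.png',cv2.cvtColor(im,cv2.COLOR_RGB2BGR))
```

```text
[548.65285599 -63.39207372 398.31547217]
[[318.32576360579964, 0.0, 259.34059611775547], [0.0, 318.32576360579964, 193.08307634862857], [0.0, 0.0, 1.0]] [-2.854524213828543, -0.0948948786931233, -0.012199341655048527] [-542.7542310551318, -179.3028597874277, 528.6375972132465]
```

View pics/w1.png

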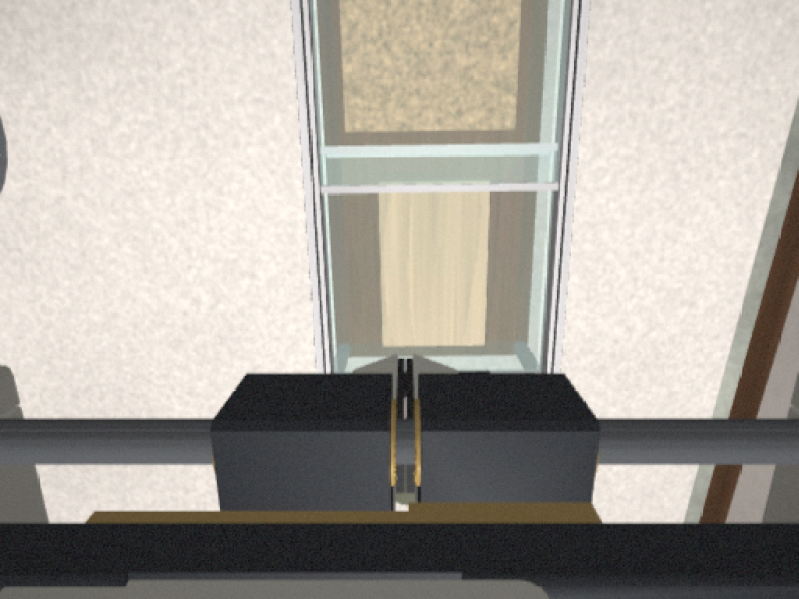

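Run:
```python
from h import *
a=1.5625
print('riser',ray('wrist',np.array([[379,182],[490,182],[382,346],[487,346]])/a,62).round(1)[:,:2].tolist())
print('mat',ray('wrist',np.array([[342,131],[518,131],[340,0],[521,0]])/a,32).round(1)[:,:2].tolist())
print('rails outer',ray('wrist',np.array([[292,0],[588,0],[321,372],[556,372]])/a,142).round(1)[:,:2].tolist())
```

```text
riser [[519.4, -13.2], [626.7, -6.1], [531.4, -182.9], [643.0, -175.5]]
mat [[478.5, 32.3], [654.0, 44.0], [473.1, 148.1], [641.8, 159.3]]
rails outer [[452.5, 117.4], [670.6, 131.9], [479.4, -180.2], [692.2, -166.0]]
```

Request:
{"method": "arm_command", "body": {
  "steps": [
    {"dx": 0.0,"dy": 0.22,"dz": -0.16,"rx": 0,"ry": 0,"rz": 0,"gripper": 1},
    {"dx": 0.0,"dy": 0.22,"dz": -0.16,"rx": 0,"ry": 0,"rz": 0,"gripper": 1},
    {"dx": 0.0,"dy": 0.22,"dz": -0.16,"rx": 0,"ry": 0,"rz": 0,"gripper": 1},
    {"dx": 0.0,"dy": 0.22,"dz": -0.16,"rx": 0,"ry": 0,"rz": 0,"gripper": 1},
    {"dx": 0.0,"dy": 0.22,"dz": -0.16,"rx": 0,"ry": 0,"rz": 0,"gripper": 1}
  ]
}}

```text
time_s: 3.2
ee_pos: [546.0, 48.6, 317.1]
eef_rot: [[-0.07, 0.998, -0.005], [0.998, 0.07, 0.0], [0.001, -0.005, -1.0]]
contact_force: [-0.2, -0.0, -0.1]
gripper_width: 0.3
gripper_force: 0.0
```

Run:
```python
from h import *
print(readout.sense()['ee_pos'])
im=snap('wrist')
b=cv2.resize(cv2.cvtColor(im,cv2.COLOR_RGB2BGR)[:300],None,fx=1.5625,fy=1.5625,interpolation=3); cv2.imwrite('pics/w2.png',cv2.convertScaleAbs(b,alpha=1.4))
```

```text
[546.03262008  48.59069946 317.09646782]
```

View pics/w2.png

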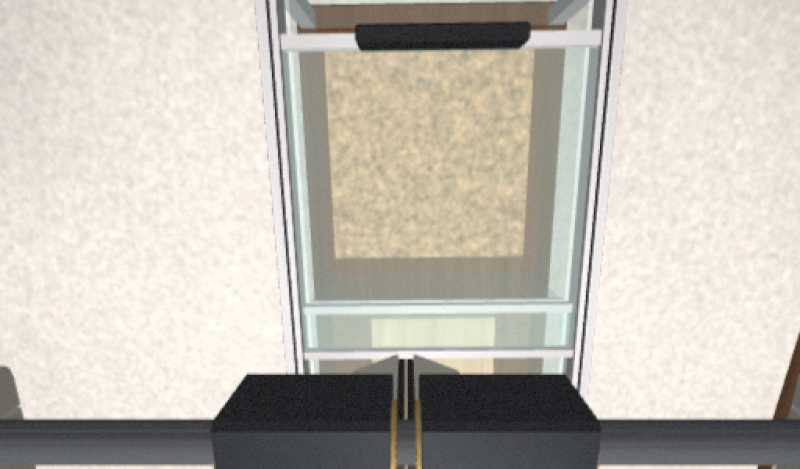

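Run:
```python
from h import *
a=1.5625
f=lambda p,z:print(z,ray('wrist',np.array(p)/a,z).round(1)[:,:2].tolist())
f([[356,24],[530,24]],162); f([[358,48],[527,48]],140)
f([[335,258],[523,258],[326,52],[535,52]],32)
f([[266,60],[613,60],[290,350],[588,350]],142)
f([[300,303],[573,303],[300,355],[573,355]],130);f([[300,303],[573,303],[300,355],[573,355]],140);f([[300,303],[573,303]],112)
f([[288,0],[612,0]],128)
```

```text
162 [[509.8, 193.1], [608.5, 199.9]]
140 [[509.3, 184.8], [613.1, 191.9]]
32 [[484.8, 29.7], [655.6, 41.4], [472.7, 199.7], [642.4, 211.3]]
142 [[453.2, 173.9], [666.4, 188.5], [468.5, -17.1], [683.9, -2.4]]
130 [[473.0, 15.2], [671.7, 28.8], [473.4, -25.7], [678.4, -11.7]]
140 [[475.0, 18.3], [668.0, 31.5], [475.4, -21.4], [674.5, -7.8]]
112 [[469.4, 9.6], [678.4, 23.9]]
128 [[463.5, 211.1], [664.6, 224.8]]
```

Request:
{"method": "arm_command", "body": {
  "steps": [
    {"dx": 0.02,"dy": 0.383,"dz": -0.034,"rx": 0,"ry": 0,"rz": 0,"gripper": 1},
    {"dx": 0.02,"dy": 0.383,"dz": -0.034,"rx": 0,"ry": 0,"rz": 0,"gripper": 1},
    {"dx": 0.02,"dy": 0.383,"dz": -0.034,"rx": 0,"ry": 0,"rz": 0,"gripper": 1},
    {"dx": 0.02,"dy": 0.383,"dz": -0.034,"rx": 0,"ry": 0,"rz": 0,"gripper": 1},
    {"dx": 0.02,"dy": 0.383,"dz": -0.034,"rx": 0,"ry": 0,"rz": 0,"gripper": 1},
    {"dx": 0.02,"dy": 0.383,"dz": -0.034,"rx": 0,"ry": 0,"rz": 0,"gripper": 1},
    {"dx": 0.02,"dy": 0.383,"dz": -0.284,"rx": 0,"ry": 0,"rz": 0,"gripper": 1},
    {"dx": 0.02,"dy": 0.383,"dz": -0.284,"rx": 0,"ry": 0,"rz": 0,"gripper": 1},
    {"dx": 0.02,"dy": 0.383,"dz": -0.284,"rx": 0,"ry": 0,"rz": 0,"gripper": 1},
    {"dx": 0.02,"dy": 0.383,"dz": -0.284,"rx": 0,"ry": 0,"rz": 0,"gripper": 1},
    {"dx": 0.02,"dy": 0.383,"dz": -0.284,"rx": 0,"ry": 0,"rz": 0,"gripper": 1}
  ]
}}

```text
time_s: 4.17
ee_pos: [558.5, 236.7, 177.3]
eef_rot: [[-0.066, 0.998, -0.002], [0.998, 0.066, -0.001], [-0.001, -0.002, -1.0]]
contact_force: [-0.2, 0.5, 1.0]
gripper_width: 0.6
gripper_force: 0.0
```

Request:
{"method": "arm_command", "body": {
  "steps": [
    {"dx": 0.002,"dy": -0.035,"dz": -0.006,"rx": 0,"ry": 0,"rz": 0,"gripper": 1},
    {"dx": 0.005,"dy": -0.07,"dz": -0.006,"rx": 0,"ry": 0,"rz": 0,"gripper": 1},
    {"dx": 0.007,"dy": -0.105,"dz": -0.006,"rx": 0,"ry": 0,"rz": 0,"gripper": 1},
    {"dx": 0.01,"dy": -0.14,"dz": -0.006,"rx": 0,"ry": 0,"rz": 0,"gripper": 1},
    {"dx": 0.012,"dy": -0.175,"dz": -0.006,"rx": 0,"ry": 0,"rz": 0,"gripper": 1},
    {"dx": 0.015,"dy": -0.21,"dz": -0.006,"rx": 0,"ry": 0,"rz": 0,"gripper": 1},
    {"dx": 0.017,"dy": -0.245,"dz": -0.006,"rx": 0,"ry": 0,"rz": 0,"gripper": 1},
    {"dx": 0.02,"dy": -0.28,"dz": -0.006,"rx": 0,"ry": 0,"rz": 0,"gripper": 1},
    {"dx": 0.022,"dy": -0.315,"dz": -0.006,"rx": 0,"ry": 0,"rz": 0,"gripper": 1},
    {"dx": 0.025,"dy": -0.35,"dz": -0.006,"rx": 0,"ry": 0,"rz": 0,"gripper": 1},
    {"dx": 0.027,"dy": -0.38,"dz": -0.006,"rx": 0,"ry": 0,"rz": 0,"gripper": 1},
    {"dx": 0.027,"dy": -0.384,"dz": -0.006,"rx": 0,"ry": 0,"rz": 0,"gripper": 1}
  ]
}}

```text
time_s: 5.17
ee_pos: [574.4, 43.4, 178.9]
eef_rot: [[-0.064, 0.998, 0.008], [0.998, 0.064, -0.002], [-0.002, 0.008, -1.0]]
contact_force: [0.7, 0.5, -0.3]
gripper_width: 0.6
gripper_force: 0.0
```

Request:
{"method": "arm_command", "body": {
  "steps": [
    {"dx": 0,"dy": 0.01,"dz": 0.08,"rx": 0,"ry": 0,"rz": 0,"gripper": 1},
    {"dx": 0,"dy": 0.02,"dz": 0.16,"rx": 0,"ry": 0,"rz": 0,"gripper": -1},
    {"dx": -0.278,"dy": 0.414,"dz": 0.21,"rx": 0,"ry": 0,"rz": 0,"gripper": -1},
    {"dx": -0.278,"dy": 0.414,"dz": 0.21,"rx": 0,"ry": 0,"rz": 0,"gripper": -1},
    {"dx": -0.278,"dy": 0.414,"dz": 0.21,"rx": 0,"ry": 0,"rz": 0,"gripper": -1},
    {"dx": -0.278,"dy": 0.414,"dz": 0.21,"rx": 0,"ry": 0,"rz": 0,"gripper": -1},
    {"dx": -0.278,"dy": 0.414,"dz": 0.21,"rx": 0,"ry": 0,"rz": 0,"gripper": -1},
    {"dx": -0.278,"dy": 0.414,"dz": 0.21,"rx": 0,"ry": 0,"rz": 0,"gripper": -1},
    {"dx": -0.278,"dy": 0.414,"dz": 0.21,"rx": 0,"ry": 0,"rz": 0,"gripper": -1},
    {"dx": -0.278,"dy": 0.414,"dz": 0.21,"rx": 0,"ry": 0,"rz": 0,"gripper": -1},
    {"dx": -0.278,"dy": 0.414,"dz": 0.21,"rx": 0,"ry": 0,"rz": 0,"gripper": -1},
    {"dx": -0.278,"dy": 0.414,"dz": 0.21,"rx": 0,"ry": 0,"rz": 0,"gripper": -1}
  ]
}}

```text
time_s: 6.17
ee_pos: [433.8, 253.1, 280.2]
eef_rot: [[-0.066, 0.998, 0.002], [0.998, 0.066, 0.0], [0.0, 0.002, -1.0]]
contact_force: [-0.2, -0.5, 0.5]
gripper_width: 69.1
gripper_force: 0.0
```

```bash
cat >> h.py <<'E'
def tops(cam,label,z,im):
    out=[]
    for d in finder.silhouettes(cam,label):
        if d['confidence']<.35: continue
        m=d['mask'].astype(np.uint8); p=np.argwhere(m)[:,::-1]
        W=ray(cam,p,z)[:,:2].astype(np.float32); r=cv2.minAreaRect(W)
        out.append((round(d['confidence'],2),p.mean(0).round(),W.mean(0).round(1),np.round(r[0],1),np.round(r[1],1),round(r[2],1)))
    return out
E
python3 - <<'E'
from h import *
s=readout.sense(); print(s['ee_pos'],s['gripper_width'])
im=snap('wrist')
for l,z in (('caddy_a',80),('tin_a',50)): print(l,tops('wrist',l,z,im),[(round(d['confidence'],2),np.round(d['location'],1).tolist()) for d in finder.recognise('wrist',l)])
b=cv2.resize(cv2.cvtColor(im,cv2.COLOR_RGB2BGR)[:300],None,fx=1.5625,fy=1.5625,interpolation=3); b=cv2.convertScaleAbs(b,alpha=1.6)
t=cv2.convertScaleAbs(snap('top')[140:225,180:330,::-1],alpha=1.6); b[-170:,-300:]=cv2.resize(t,(300,170),interpolation=3); cv2.imwrite('pics/w3.png',b)
E
```

```text
[433.8043612  253.12181863 280.22250615] 69.0606418449097
caddy_a [(0.8, array([259.,  61.]), array([427.4, 367.4], dtype=float32), array([427.6, 366.5]), array([64. , 64.4]), 29.0), (0.71, array([357., 224.]), array([556.2, 190.7], dtype=float32), array([582.3, 155. ]), array([270.7, 219.7]), 4.5)] [(0.6, [426.0, 372.3, 79.9])]
tin_a [(0.72, array([379.,  80.]), array([565.5, 359.6], dtype=float32), array([565.1, 359.8]), array([75. , 61.9]), 3.7)] [(0.68, [495.9, 129.4, 141.3]), (0.55, [566.9, 356.2, 50.6])]
```

View pics/w3.png

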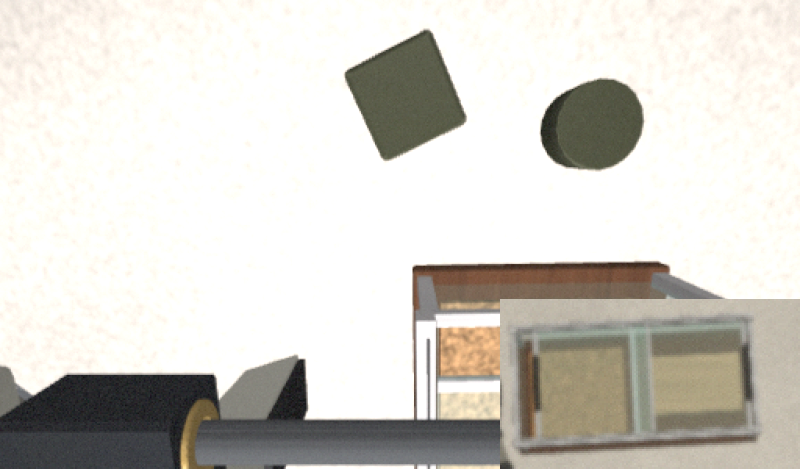

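Request:
{"method": "arm_command", "body": {
  "steps": [
    {"dx": 0.252,"dy": -0.122,"dz": 0,"rx": 0,"ry": 0,"rz": -0.498,"gripper": -1},
    {"dx": 0.252,"dy": -0.122,"dz": 0,"rx": 0,"ry": 0,"rz": -0.498,"gripper": -1},
    {"dx": 0.252,"dy": -0.122,"dz": 0,"rx": 0,"ry": 0,"rz": -0.498,"gripper": -1},
    {"dx": 0.252,"dy": -0.122,"dz": 0,"rx": 0,"ry": 0,"rz": -0.498,"gripper": -1},
    {"dx": 0.252,"dy": -0.122,"dz": 0,"rx": 0,"ry": 0,"rz": -0.498,"gripper": -1},
    {"dx": 0.252,"dy": -0.122,"dz": 0,"rx": 0,"ry": 0,"rz": -0.498,"gripper": -1},
    {"dx": 0.252,"dy": -0.122,"dz": 0,"rx": 0,"ry": 0,"rz": -0.498,"gripper": -1},
    {"dx": 0.252,"dy": -0.122,"dz": 0,"rx": 0,"ry": 0,"rz": -0.498,"gripper": -1},
    {"dx": 0.252,"dy": -0.122,"dz": 0,"rx": 0,"ry": 0,"rz": -0.498,"gripper": -1},
    {"dx": 0.252,"dy": -0.122,"dz": 0,"rx": 0,"ry": 0,"rz": -0.498,"gripper": -1},
    {"dx": 0.252,"dy": -0.122,"dz": 0,"rx": 0,"ry": 0,"rz": -0.498,"gripper": -1},
    {"dx": 0.252,"dy": -0.122,"dz": -0.05,"rx": 0,"ry": 0,"rz": -0.498,"gripper": -1}
  ]
}}

```text
time_s: 7.47
ee_pos: [561.2, 193.1, 258.4]
eef_rot: [[0.991, 0.131, 0.009], [0.131, -0.991, 0.002], [0.009, -0.001, -1.0]]
contact_force: [0.1, 0.9, 0.8]
gripper_width: 91.7
gripper_force: 0.0
```

Run:
```python
from h import *
s=readout.sense(); print(s['ee_pos'],s['gripper_width'],s['eef_rot'].round(3).tolist() if hasattr(s['eef_rot'],'round') else s['eef_rot'])
im=snap('wrist')
a=cv2.cvtColor(im,cv2.COLOR_RGB2BGR); b=cv2.convertScaleAbs(a,alpha=1.6)
snap('scene'); t=cv2.convertScaleAbs(viewer.camera('scene')[130:310,170:350,::-1],alpha=1.4)
o=np.zeros((384,800,3),np.uint8); o[:,:512]=b; o[:288,512:]=cv2.resize(t,(288,288),interpolation=3); cv2.imwrite('pics/w4.png',o)
```

```text
[561.22326109 193.1423154  258.43334759] 91.65552591268501 [[0.991, 0.131, 0.009], [0.131, -0.991, 0.002], [0.009, -0.001, -1.0]]
```

View pics/w4.png

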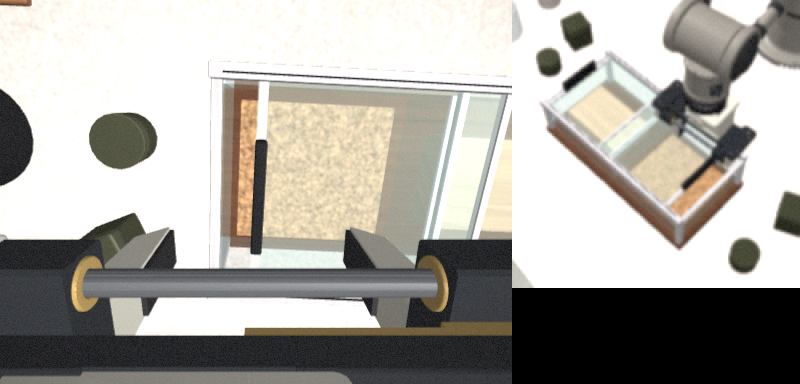

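Request:
{"method": "arm_command", "body": {
  "steps": [
    {"dx": 0,"dy": 0,"dz": -0.08,"rx": 0,"ry": 0,"rz": -0.018,"gripper": -1},
    {"dx": 0,"dy": 0,"dz": -0.14,"rx": 0,"ry": 0,"rz": -0.018,"gripper": -1},
    {"dx": 0,"dy": 0,"dz": -0.17,"rx": 0,"ry": 0,"rz": -0.018,"gripper": -1},
    {"dx": 0,"dy": 0,"dz": -0.17,"rx": 0,"ry": 0,"rz": -0.018,"gripper": -1},
    {"dx": 0,"dy": 0,"dz": -0.17,"rx": 0,"ry": 0,"rz": -0.018,"gripper": 1},
    {"dx": 0,"dy": 0,"dz": -0.17,"rx": 0,"ry": 0,"rz": -0.018,"gripper": 1},
    {"dx": 0,"dy": 0,"dz": -0.17,"rx": 0,"ry": 0,"rz": -0.018,"gripper": 1},
    {"dx": 0,"dy": 0,"dz": -0.17,"rx": 0,"ry": 0,"rz": -0.018,"gripper": 1},
    {"dx": 0,"dy": 0,"dz": -0.17,"rx": 0,"ry": 0,"rz": -0.018,"gripper": 1},
    {"dx": 0,"dy": 0,"dz": -0.17,"rx": 0,"ry": 0,"rz": -0.018,"gripper": 1},
    {"dx": 0,"dy": 0,"dz": -0.17,"rx": 0,"ry": 0,"rz": -0.018,"gripper": 1},
    {"dx": 0,"dy": 0,"dz": -0.17,"rx": 0,"ry": 0,"rz": -0.018,"gripper": 1}
  ],
  "grip_force": 20
}}

```text
time_s: 8.62
ee_pos: [558.8, 193.0, 169.4]
eef_rot: [[0.997, 0.082, 0.0], [0.082, -0.997, -0.0], [0.0, 0.0, -1.0]]
contact_force: [0.2, -0.6, -0.9]
gripper_width: 42.8
gripper_force: 0.0
```

Request:
{"method": "arm_command", "body": {
  "steps": [
    {"dx": 0,"dy": 0,"dz": 0,"rx": 0,"ry": 0,"rz": 0,"gripper": 1},
    {"dx": 0,"dy": 0,"dz": 0,"rx": 0,"ry": 0,"rz": 0,"gripper": 1},
    {"dx": 0,"dy": 0,"dz": 0,"rx": 0,"ry": 0,"rz": 0,"gripper": 1},
    {"dx": 0,"dy": 0,"dz": 0,"rx": 0,"ry": 0,"rz": 0,"gripper": 1},
    {"dx": 0,"dy": 0,"dz": 0,"rx": 0,"ry": 0,"rz": 0,"gripper": 1},
    {"dx": 0,"dy": 0,"dz": 0,"rx": 0,"ry": 0,"rz": 0,"gripper": 1},
    {"dx": 0,"dy": 0,"dz": 0,"rx": 0,"ry": 0,"rz": 0,"gripper": 1},
    {"dx": 0,"dy": 0,"dz": 0,"rx": 0,"ry": 0,"rz": 0,"gripper": 1}
  ]
}}

```text
time_s: 9.28
ee_pos: [558.8, 193.0, 169.2]
eef_rot: [[0.997, 0.082, -0.0], [0.082, -0.997, -0.0], [-0.0, 0.0, -1.0]]
contact_force: [0.2, 0.1, 0.0]
gripper_width: 0.4
gripper_force: 0.0
```

Run:
```python
from h import *
s=readout.sense(); p=np.array(s['ee_pos']); R=np.array(s['eef_rot']); print(p,s['joint_positions'])
im=snap('wrist')
print('tip pix',proj('wrist',[p+R[:,2]*25,p+R[:,2]*6]))
print(proj('wrist',[[559,191,162],[609,195,162],[509,188,162]]))
b=cv2.convertScaleAbs(cv2.cvtColor(im,cv2.COLOR_RGB2BGR),alpha=1.6); cv2.imwrite('pics/w5.png',b)
```

```text
[558.80478947 192.98543349 169.2353099 ] [ 2.02978174e-01  5.09917432e-01  1.41924147e+00 -8.16400715e-05
  1.21249037e+00  1.69188146e+00]
tip pix [[260.03216297 228.54737031]
 [260.10155682 241.57897109]]
[[263.60130622 240.59759353]
 [264.10228664 152.86265332]
 [261.54761826 315.55749101]]
```

View pics/w5.png

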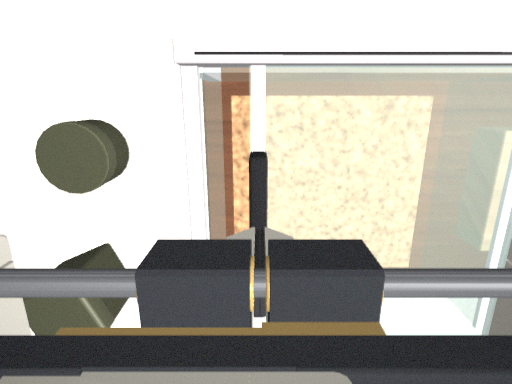

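Request:
{"method": "arm_command", "body": {
  "steps": [
    {"dx": 0,"dy": 0,"dz": -0.003,"rx": 0,"ry": 0,"rz": 0,"gripper": 1},
    {"dx": 0,"dy": 0,"dz": -0.006,"rx": 0,"ry": 0,"rz": 0,"gripper": 1},
    {"dx": 0,"dy": 0,"dz": -0.006,"rx": 0,"ry": 0,"rz": 0,"gripper": 1}
  ]
}}

```text
time_s: 9.58
ee_pos: [558.6, 192.9, 165.8]
eef_rot: [[0.997, 0.082, -0.001], [0.082, -0.997, -0.0], [-0.001, 0.0, -1.0]]
contact_force: [-0.2, -0.6, 0.4]
gripper_width: 0.2
gripper_force: 0.0
```

Request:
{"method": "arm_command", "body": {
  "steps": [
    {"dx": 0,"dy": 0,"dz": -0.004,"rx": 0,"ry": 0,"rz": 0,"gripper": 1},
    {"dx": 0,"dy": 0,"dz": -0.008,"rx": 0,"ry": 0,"rz": 0,"gripper": 1},
    {"dx": 0,"dy": 0,"dz": -0.008,"rx": 0,"ry": 0,"rz": 0,"gripper": 1}
  ]
}}

```text
time_s: 9.83
ee_pos: [558.6, 192.9, 161.7]
eef_rot: [[0.997, 0.082, -0.001], [0.082, -0.997, -0.0], [-0.001, 0.0, -1.0]]
contact_force: [0.6, 0.9, -0.5]
gripper_width: 0.6
gripper_force: 0.0
```

Run:
```python
from h import *
s=readout.sense(); p=np.array(s['ee_pos']); R=np.array(s['eef_rot'])
im=snap('wrist')
for x in (9.5,0,-9.5): print(x,proj('wrist',[p+R[:,2]*k+R[:,0]*x for k in (25,6,-20)]).round(1).tolist())
b=cv2.convertScaleAbs(cv2.cvtColor(im,cv2.COLOR_RGB2BGR)[130:330,180:340],alpha=2.); a=cv2.resize(b,None,fx=3,fy=3,interpolation=3)
t=cv2.convertScaleAbs(viewer.camera('scene')[180:300,230:340,::-1],alpha=1.4); t=cv2.resize(t,(320,349),interpolation=3)
o=np.zeros((600,800,3),np.uint8); o[:,:480]=a; o[:349,480:]=t
cv2.imwrite('pics/w6.png',o)
```

```text
9.5 [[260.1, 214.2], [260.2, 225.9], [260.3, 246.5]]
0 [[260.1, 228.5], [260.2, 241.5], [260.3, 264.3]]
-9.5 [[260.1, 242.5], [260.2, 256.7], [260.3, 281.5]]
```

View pics/w6.png

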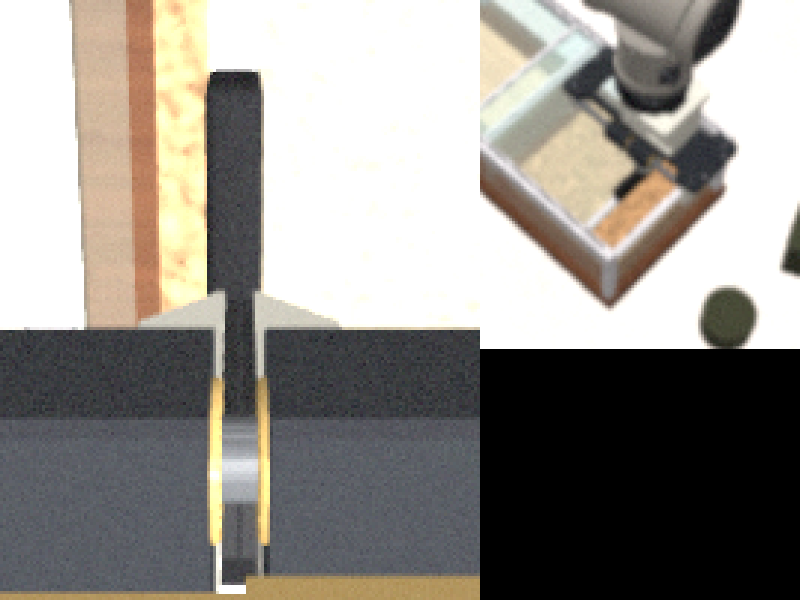

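Run:
```python
from h import *
s=readout.sense(); p=np.array(s['ee_pos']); R=np.array(s['eef_rot'])
for k in (25,6,0,-10,-20,-30): print(k,[proj('wrist',[p+R[:,2]*k+R[:,0]*x+R[:,1]*y for y in (46,-46)]).round(0).tolist() for x in (9.5,-9.5)])
K,r,t=model('wrist'); o=-cv2.Rodrigues(r)[0].T@t; print('cam in tool',R.T@(o-p), (R.T@cv2.Rodrigues(r)[0].T).round(3).tolist())
print(readout.sense()['gripper_width'])
```

```text
25 [[[335.0, 214.0], [185.0, 214.0]], [[333.0, 242.0], [187.0, 243.0]]]
6 [[[343.0, 226.0], [178.0, 226.0]], [[340.0, 257.0], [180.0, 257.0]]]
0 [[[346.0, 230.0], [175.0, 230.0]], [[343.0, 262.0], [177.0, 262.0]]]
-10 [[[351.0, 238.0], [170.0, 238.0]], [[348.0, 271.0], [173.0, 271.0]]]
-20 [[[356.0, 247.0], [164.0, 247.0]], [[353.0, 282.0], [167.0, 282.0]]]
-30 [[[363.0, 256.0], [158.0, 256.0]], [[359.0, 293.0], [161.0, 293.0]]]
cam in tool [  76.8339267    -0.4007555  -159.00394275] [[-0.001, -0.96, -0.281], [1.0, -0.001, -0.0], [0.0, -0.281, 0.96]]
0.5064442000080581
```

Request:
{"method": "arm_command", "body": {
  "steps": [
    {"dx": 0,"dy": 0,"dz": 0.006,"rx": 0,"ry": 0,"rz": 0,"gripper": 0},
    {"dx": 0,"dy": 0,"dz": 0.006,"rx": 0,"ry": 0,"rz": 0,"gripper": 0},
    {"dx": 0,"dy": 0,"dz": 0.006,"rx": 0,"ry": 0,"rz": 0,"gripper": 0},
    {"dx": 0,"dy": 0,"dz": 0.006,"rx": 0,"ry": 0,"rz": 0,"gripper": 0},
    {"dx": 0,"dy": 0,"dz": 0.006,"rx": 0,"ry": 0,"rz": 0,"gripper": 0},
    {"dx": 0,"dy": 0,"dz": 0.006,"rx": 0,"ry": 0,"rz": 0,"gripper": 0},
    {"dx": 0,"dy": 0,"dz": 0.0,"rx": 0,"ry": 0,"rz": 0,"gripper": 0},
    {"dx": 0,"dy": 0,"dz": -0.01,"rx": 0,"ry": 0,"rz": 0,"gripper": 0},
    {"dx": 0,"dy": 0,"dz": -0.02,"rx": 0,"ry": 0,"rz": 0,"gripper": 0},
    {"dx": 0,"dy": 0,"dz": -0.025,"rx": 0,"ry": 0,"rz": 0,"gripper": 0},
    {"dx": 0,"dy": 0,"dz": -0.03,"rx": 0,"ry": 0,"rz": 0,"gripper": 0},
    {"dx": 0,"dy": 0,"dz": -0.03,"rx": 0,"ry": 0,"rz": 0,"gripper": 0}
  ]
}}

```text
time_s: 10.93
ee_pos: [558.4, 192.9, 146.4]
eef_rot: [[0.997, 0.082, -0.001], [0.082, -0.997, -0.0], [-0.001, 0.0, -1.0]]
contact_force: [0.2, 0.7, -0.2]
gripper_width: 45.6
gripper_force: 0.0
```

Request:
{"method": "arm_command", "body": {
  "steps": [
    {"dx": 0,"dy": 0,"dz": 0,"rx": 0,"ry": 0,"rz": 0,"gripper": 1},
    {"dx": 0,"dy": 0,"dz": 0,"rx": 0,"ry": 0,"rz": 0,"gripper": 1},
    {"dx": 0,"dy": 0,"dz": 0,"rx": 0,"ry": 0,"rz": 0,"gripper": 1},
    {"dx": 0,"dy": 0,"dz": 0,"rx": 0,"ry": 0,"rz": 0,"gripper": 1},
    {"dx": 0,"dy": 0,"dz": 0,"rx": 0,"ry": 0,"rz": 0,"gripper": 1},
    {"dx": 0,"dy": 0,"dz": 0,"rx": 0,"ry": 0,"rz": 0,"gripper": 1},
    {"dx": 0,"dy": 0,"dz": 0,"rx": 0,"ry": 0,"rz": 0,"gripper": 1},
    {"dx": 0,"dy": 0,"dz": 0,"rx": 0,"ry": 0,"rz": 0,"gripper": 1}
  ]
}}

```text
time_s: 11.6
ee_pos: [558.9, 193.1, 147.4]
eef_rot: [[0.997, 0.082, 0.0], [0.082, -0.997, 0.0], [0.0, -0.0, -1.0]]
contact_force: [-0.6, 0.8, 1.9]
gripper_width: 9.6
gripper_force: 20.0
```

Request:
{"method": "arm_command", "body": {
  "steps": [
    {"dx": 0.002,"dy": -0.025,"dz": 0,"rx": 0,"ry": 0,"rz": 0,"gripper": 1},
    {"dx": 0.005,"dy": -0.065,"dz": 0,"rx": 0,"ry": 0,"rz": 0,"gripper": 1},
    {"dx": 0.008,"dy": -0.105,"dz": 0,"rx": 0,"ry": 0,"rz": 0,"gripper": 1},
    {"dx": 0.011,"dy": -0.145,"dz": 0,"rx": 0,"ry": 0,"rz": 0,"gripper": 1},
    {"dx": 0.014,"dy": -0.185,"dz": 0,"rx": 0,"ry": 0,"rz": 0,"gripper": 1},
    {"dx": 0.017,"dy": -0.225,"dz": 0,"rx": 0,"ry": 0,"rz": 0,"gripper": 1},
    {"dx": 0.02,"dy": -0.265,"dz": 0,"rx": 0,"ry": 0,"rz": 0,"gripper": 1},
    {"dx": 0.023,"dy": -0.3,"dz": 0,"rx": 0,"ry": 0,"rz": 0,"gripper": 1},
    {"dx": 0.024,"dy": -0.315,"dz": 0,"rx": 0,"ry": 0,"rz": 0,"gripper": 1},
    {"dx": 0.024,"dy": -0.315,"dz": 0,"rx": 0,"ry": 0,"rz": 0,"gripper": 1}
  ]
}}

```text
time_s: 12.43
ee_pos: [571.8, 33.5, 147.4]
eef_rot: [[0.997, 0.08, 0.002], [0.08, -0.997, -0.001], [0.002, 0.001, -1.0]]
contact_force: [4.2, -1.8, -1.7]
gripper_width: 10.1
gripper_force: 20.0
```

Request:
{"method": "arm_command", "body": {
  "steps": [
    {"dx": 0.002,"dy": -0.008,"dz": 0,"rx": 0,"ry": 0,"rz": 0,"gripper": 1},
    {"dx": 0.003,"dy": -0.014,"dz": 0,"rx": 0,"ry": 0,"rz": 0,"gripper": 1},
    {"dx": 0.003,"dy": -0.014,"dz": 0,"rx": 0,"ry": 0,"rz": 0,"gripper": 1}
  ]
}}

```text
time_s: 12.68
ee_pos: [572.2, 28.7, 147.4]
eef_rot: [[0.997, 0.082, -0.0], [0.082, -0.997, -0.0], [-0.0, 0.0, -1.0]]
contact_force: [0.7, -0.7, -0.3]
gripper_width: 10.2
gripper_force: 20.0
```

Request:
{"method": "arm_command", "body": {
  "steps": [
    {"dx": 0,"dy": 0,"dz": 0,"rx": 0,"ry": 0,"rz": 0,"gripper": -1},
    {"dx": 0,"dy": 0,"dz": 0,"rx": 0,"ry": 0,"rz": 0,"gripper": -1},
    {"dx": 0,"dy": 0,"dz": 0.07,"rx": 0,"ry": 0,"rz": 0,"gripper": -1},
    {"dx": 0,"dy": 0,"dz": 0.145,"rx": 0,"ry": 0,"rz": 0.04,"gripper": -1},
    {"dx": -0.29,"dy": 0.676,"dz": 0.145,"rx": 0,"ry": 0,"rz": 0.635,"gripper": -1},
    {"dx": -0.29,"dy": 0.676,"dz": 0.145,"rx": 0,"ry": 0,"rz": 0.635,"gripper": -1},
    {"dx": -0.29,"dy": 0.676,"dz": 0.145,"rx": 0,"ry": 0,"rz": 0.635,"gripper": -1},
    {"dx": -0.29,"dy": 0.676,"dz": 0.145,"rx": 0,"ry": 0,"rz": 0.635,"gripper": -1},
    {"dx": -0.29,"dy": 0.676,"dz": 0.145,"rx": 0,"ry": 0,"rz": 0.635,"gripper": -1},
    {"dx": -0.29,"dy": 0.676,"dz": 0.145,"rx": 0,"ry": 0,"rz": 0.635,"gripper": -1},
    {"dx": -0.29,"dy": 0.676,"dz": 0.145,"rx": 0,"ry": 0,"rz": 0.635,"gripper": -1},
    {"dx": -0.29,"dy": 0.676,"dz": 0.145,"rx": 0,"ry": 0,"rz": 0.635,"gripper": -1}
  ]
}}

```text
time_s: 13.68
ee_pos: [439.2, 336.4, 219.8]
eef_rot: [[0.35, 0.937, -0.0], [0.937, -0.35, -0.001], [-0.001, -0.0, -1.0]]
contact_force: [1.5, 0.7, -0.5]
gripper_width: 85.1
gripper_force: 0.0
```

Run:
```python
from h import *
s=readout.sense(); print(s['ee_pos'],s['eef_rot'])
im=snap('wrist','w7.png')
print(tops('wrist','caddy_a',80,im))
snap('top'); t=np.array(viewer.camera('top')[:,:,::-1]); cv2.imwrite('pics/t7.png',t)
print(tops('top','caddy_a',80,t),tops('top','pane_left',140,t))
```

```text
[439.16987045 336.43884264 219.7511284 ] [[ 3.49710873e-01  9.36857554e-01 -4.78049370e-04]
 [ 9.36857290e-01 -3.49711147e-01 -7.29724670e-04]
 [-8.50827263e-04 -1.92671385e-04 -9.99999619e-01]]
[(0.61, array([237., 153.]), array([427.9, 373.2], dtype=float32), array([428.2, 372.2]), array([68.3, 64.3]), 28.8)]
[(0.57, array([354., 216.]), array([ 452.6, -379.7], dtype=float32), array([ 452.2, -380.2]), array([77.5, 70.8]), 89.3), (0.49, array([161., 218.]), array([428.9, 331.7], dtype=float32), array([428.6, 346.1]), array([51.5, 53. ]), 9.6)] [(0.75, array([272., 179.]), array([575.3, -72.5], dtype=float32), array([575.9, -72. ]), array([194.7, 213.4]), 4.7)]
```

Request:
{"method": "arm_command", "body": {
  "steps": [
    {"dx": -0.024,"dy": 0.062,"dz": -0.06,"rx": 0,"ry": 0,"rz": 0.275,"gripper": -1},
    {"dx": -0.024,"dy": 0.062,"dz": -0.12,"rx": 0,"ry": 0,"rz": 0.275,"gripper": -1},
    {"dx": -0.024,"dy": 0.062,"dz": -0.17,"rx": 0,"ry": 0,"rz": 0.275,"gripper": -1},
    {"dx": -0.024,"dy": 0.062,"dz": -0.17,"rx": 0,"ry": 0,"rz": 0.275,"gripper": -1},
    {"dx": -0.024,"dy": 0.062,"dz": -0.17,"rx": 0,"ry": 0,"rz": 0.275,"gripper": -1},
    {"dx": -0.024,"dy": 0.062,"dz": -0.17,"rx": 0,"ry": 0,"rz": 0.275,"gripper": -1},
    {"dx": -0.024,"dy": 0.062,"dz": -0.17,"rx": 0,"ry": 0,"rz": 0.275,"gripper": -1},
    {"dx": -0.024,"dy": 0.062,"dz": -0.2,"rx": 0,"ry": 0,"rz": 0.275,"gripper": -1},
    {"dx": -0.024,"dy": 0.062,"dz": -0.25,"rx": 0,"ry": 0,"rz": 0.275,"gripper": -1},
    {"dx": -0.024,"dy": 0.062,"dz": -0.3,"rx": 0,"ry": 0,"rz": 0.275,"gripper": -1},
    {"dx": -0.024,"dy": 0.062,"dz": -0.34,"rx": 0,"ry": 0,"rz": 0.275,"gripper": -1},
    {"dx": -0.024,"dy": 0.062,"dz": -0.34,"rx": 0,"ry": 0,"rz": 0.275,"gripper": -1}
  ]
}}

```text
time_s: 14.98
ee_pos: [427.6, 362.7, 46.0]
eef_rot: [[-0.476, 0.879, -0.006], [0.879, 0.476, -0.004], [-0.001, -0.008, -1.0]]
contact_force: [-1.1, -0.1, 0.6]
gripper_width: 91.5
gripper_force: 0.0
```

Request:
{"method": "arm_command", "body": {
  "steps": [
    {"dx": 0,"dy": 0,"dz": 0,"rx": 0,"ry": 0,"rz": 0,"gripper": 1},
    {"dx": 0,"dy": 0,"dz": 0,"rx": 0,"ry": 0,"rz": 0,"gripper": 1},
    {"dx": 0,"dy": 0,"dz": 0,"rx": 0,"ry": 0,"rz": 0,"gripper": 1},
    {"dx": 0,"dy": 0,"dz": 0,"rx": 0,"ry": 0,"rz": 0,"gripper": 1},
    {"dx": 0,"dy": 0,"dz": 0,"rx": 0,"ry": 0,"rz": 0,"gripper": 1},
    {"dx": 0,"dy": 0,"dz": 0,"rx": 0,"ry": 0,"rz": 0,"gripper": 1},
    {"dx": 0,"dy": 0,"dz": 0,"rx": 0,"ry": 0,"rz": 0,"gripper": 1}
  ],
  "grip_force": 25
}}

```text
time_s: 15.57
ee_pos: [429.2, 365.9, 50.9]
eef_rot: [[-0.48, 0.877, 0.001], [0.877, 0.48, 0.0], [-0.0, 0.001, -1.0]]
contact_force: [-0.6, -2.5, 6.9]
gripper_width: 64.1
gripper_force: 25.0
```

Request:
{"method": "arm_command", "body": {
  "steps": [
    {"dx": 0,"dy": 0,"dz": 0.05,"rx": 0,"ry": 0,"rz": 0,"gripper": 1},
    {"dx": 0,"dy": 0,"dz": 0.13,"rx": 0,"ry": 0,"rz": 0,"gripper": 1},
    {"dx": 0,"dy": 0,"dz": 0.21,"rx": 0,"ry": 0,"rz": 0,"gripper": 1},
    {"dx": 0,"dy": 0,"dz": 0.29,"rx": 0,"ry": 0,"rz": 0,"gripper": 1},
    {"dx": 0,"dy": 0,"dz": 0.358,"rx": 0,"ry": 0,"rz": 0,"gripper": 1},
    {"dx": 0.03,"dy": -0.045,"dz": 0.358,"rx": 0,"ry": 0,"rz": -0.03,"gripper": 1},
    {"dx": 0.08,"dy": -0.12,"dz": 0.358,"rx": 0,"ry": 0,"rz": -0.06,"gripper": 1},
    {"dx": 0.13,"dy": -0.195,"dz": 0.358,"rx": 0,"ry": 0,"rz": -0.09,"gripper": 1},
    {"dx": 0.18,"dy": -0.27,"dz": 0.358,"rx": 0,"ry": 0,"rz": -0.12,"gripper": 1},
    {"dx": 0.23,"dy": -0.345,"dz": 0.358,"rx": 0,"ry": 0,"rz": -0.135,"gripper": 1},
    {"dx": 0.262,"dy": -0.397,"dz": 0.358,"rx": 0,"ry": 0,"rz": -0.135,"gripper": 1},
    {"dx": 0.262,"dy": -0.397,"dz": 0.358,"rx": 0,"ry": 0,"rz": -0.135,"gripper": 1}
  ]
}}

```text
time_s: 16.57
ee_pos: [563.1, 160.9, 228.1]
eef_rot: [[-0.07, 0.998, 0.001], [0.998, 0.07, -0.003], [-0.003, 0.001, -1.0]]
contact_force: [-1.1, -0.3, -3.3]
gripper_width: 63.9
gripper_force: 25.0
```

Request:
{"method": "arm_command", "body": {
  "steps": [
    {"dx": 0,"dy": 0,"dz": 0,"rx": 0,"ry": 0,"rz": 0,"gripper": 1},
    {"dx": 0,"dy": 0,"dz": -0.06,"rx": 0,"ry": 0,"rz": 0,"gripper": 1},
    {"dx": 0,"dy": 0,"dz": -0.11,"rx": 0,"ry": 0,"rz": 0,"gripper": 1},
    {"dx": 0,"dy": 0,"dz": -0.13,"rx": 0,"ry": 0,"rz": 0,"gripper": 1},
    {"dx": 0,"dy": 0,"dz": -0.14,"rx": 0,"ry": 0,"rz": 0,"gripper": 1},
    {"dx": 0,"dy": 0,"dz": -0.14,"rx": 0,"ry": 0,"rz": 0,"gripper": 1}
  ]
}}

```text
time_s: 17.07
ee_pos: [559.1, 168.2, 158.1]
eef_rot: [[-0.077, 0.997, -0.002], [0.997, 0.077, -0.0], [0.0, -0.002, -1.0]]
contact_force: [-0.8, 0.1, -2.2]
gripper_width: 63.8
gripper_force: 25.0
```

Run:
```python
from h import *
s=readout.sense(); print(s['ee_pos'],s['eef_rot'])
b=cv2.convertScaleAbs(cv2.cvtColor(snap('wrist'),cv2.COLOR_RGB2BGR),alpha=1.5); cv2.imwrite('pics/w8.png',b)
```

```text
[559.10767481 168.24170136 158.13942651] [[-7.72110721e-02  9.97013319e-01 -1.70090524e-03]
 [ 9.97014769e-01  7.72109853e-02 -1.16728877e-04]
 [ 1.49483243e-05 -1.70484040e-03 -9.99998547e-01]]
```

View pics/w8.png

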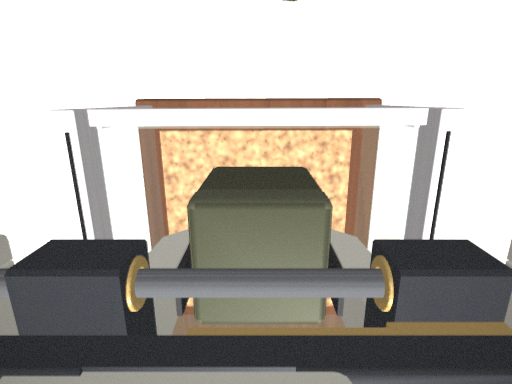

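Request:
{"method": "arm_command", "body": {
  "steps": [
    {"dx": 0,"dy": 0,"dz": -0.03,"rx": 0,"ry": 0,"rz": 0,"gripper": 1},
    {"dx": 0,"dy": 0,"dz": -0.07,"rx": 0,"ry": 0,"rz": 0,"gripper": 1},
    {"dx": 0,"dy": 0,"dz": -0.11,"rx": 0,"ry": 0,"rz": 0,"gripper": 1},
    {"dx": 0,"dy": 0,"dz": -0.135,"rx": 0,"ry": 0,"rz": 0,"gripper": 1},
    {"dx": 0,"dy": 0,"dz": -0.146,"rx": 0,"ry": 0,"rz": 0,"gripper": 1},
    {"dx": 0,"dy": 0,"dz": -0.148,"rx": 0,"ry": 0,"rz": 0,"gripper": 1},
    {"dx": 0,"dy": 0,"dz": -0.148,"rx": 0,"ry": 0,"rz": 0,"gripper": 1}
  ]
}}

```text
time_s: 17.7
ee_pos: [560.7, 167.6, 86.0]
eef_rot: [[-0.076, 0.997, 0.002], [0.997, 0.076, 0.0], [0.0, 0.002, -1.0]]
contact_force: [-0.1, -0.5, -2.6]
gripper_width: 63.7
gripper_force: 25.0
```

Request:
{"method": "arm_command", "body": {
  "steps": [
    {"dx": 0,"dy": 0,"dz": -0.004,"rx": 0,"ry": 0,"rz": 0,"gripper": 1},
    {"dx": 0,"dy": 0,"dz": -0.006,"rx": 0,"ry": 0,"rz": 0,"gripper": 1},
    {"dx": 0,"dy": 0,"dz": -0.006,"rx": 0,"ry": 0,"rz": 0,"gripper": -1},
    {"dx": 0,"dy": 0,"dz": -0.006,"rx": 0,"ry": 0,"rz": 0,"gripper": -1},
    {"dx": 0,"dy": 0,"dz": -0.006,"rx": 0,"ry": 0,"rz": 0,"gripper": -1},
    {"dx": 0,"dy": 0,"dz": -0.006,"rx": 0,"ry": 0,"rz": 0,"gripper": -1},
    {"dx": 0,"dy": 0,"dz": 0.04,"rx": 0,"ry": 0,"rz": 0,"gripper": -1},
    {"dx": 0,"dy": 0,"dz": 0.11,"rx": 0,"ry": 0,"rz": 0,"gripper": -1},
    {"dx": 0,"dy": 0,"dz": 0.19,"rx": 0,"ry": 0,"rz": 0,"gripper": -1},
    {"dx": 0,"dy": 0,"dz": 0.27,"rx": 0,"ry": 0,"rz": 0,"gripper": -1},
    {"dx": 0,"dy": 0,"dz": 0.35,"rx": 0,"ry": 0,"rz": 0,"gripper": -1},
    {"dx": 0,"dy": 0,"dz": 0.35,"rx": 0,"ry": 0,"rz": 0,"gripper": -1}
  ]
}}

```text
time_s: 18.7
ee_pos: [563.1, 167.9, 269.0]
eef_rot: [[-0.076, 0.997, 0.015], [0.997, 0.076, 0.003], [0.001, 0.016, -1.0]]
contact_force: [0.2, 0.2, 0.9]
gripper_width: 91.9
gripper_force: 0.0
```

Request:
{"method": "arm_command", "body": {
  "steps": [
    {"dx": -0.2,"dy": -0.95,"dz": -0.02,"rx": 0,"ry": 0,"rz": 0,"gripper": -1},
    {"dx": -0.2,"dy": -0.95,"dz": -0.02,"rx": 0,"ry": 0,"rz": 0,"gripper": -1},
    {"dx": -0.2,"dy": -0.95,"dz": -0.02,"rx": 0,"ry": 0,"rz": 0,"gripper": -1},
    {"dx": -0.2,"dy": -0.95,"dz": -0.02,"rx": 0,"ry": 0,"rz": 0,"gripper": -1},
    {"dx": -0.2,"dy": -0.95,"dz": -0.02,"rx": 0,"ry": 0,"rz": 0,"gripper": -1},
    {"dx": -0.2,"dy": -0.95,"dz": -0.02,"rx": 0,"ry": 0,"rz": 0,"gripper": -1},
    {"dx": -0.2,"dy": -0.95,"dz": -0.02,"rx": 0,"ry": 0,"rz": 0,"gripper": -1},
    {"dx": -0.2,"dy": -0.95,"dz": -0.02,"rx": 0,"ry": 0,"rz": 0,"gripper": -1},
    {"dx": -0.2,"dy": -0.95,"dz": -0.02,"rx": 0,"ry": 0,"rz": 0,"gripper": -1},
    {"dx": -0.2,"dy": -0.95,"dz": -0.02,"rx": 0,"ry": 0,"rz": 0,"gripper": -1},
    {"dx": -0.2,"dy": -0.95,"dz": -0.02,"rx": 0,"ry": 0,"rz": 0,"gripper": -1},
    {"dx": -0.2,"dy": -0.95,"dz": -0.02,"rx": 0,"ry": 0,"rz": 0,"gripper": -1}
  ]
}}

```text
time_s: 19.7
ee_pos: [458.6, -311.2, 249.5]
eef_rot: [[-0.074, 0.997, 0.0], [0.997, 0.074, -0.001], [-0.001, -0.0, -1.0]]
contact_force: [-0.1, 0.4, -0.5]
gripper_width: 91.5
gripper_force: 0.0
```

Request:
{"method": "arm_command", "body": {
  "steps": [
    {"dx": -0.02,"dy": -0.28,"dz": -0.04,"rx": 0,"ry": 0,"rz": 0,"gripper": -1},
    {"dx": -0.02,"dy": -0.28,"dz": -0.04,"rx": 0,"ry": 0,"rz": 0,"gripper": -1},
    {"dx": -0.02,"dy": -0.28,"dz": -0.04,"rx": 0,"ry": 0,"rz": 0,"gripper": -1},
    {"dx": -0.02,"dy": -0.28,"dz": -0.04,"rx": 0,"ry": 0,"rz": 0,"gripper": -1},
    {"dx": -0.02,"dy": -0.28,"dz": -0.04,"rx": 0,"ry": 0,"rz": 0,"gripper": -1}
  ]
}}

```text
time_s: 20.12
ee_pos: [448.2, -451.5, 227.6]
eef_rot: [[-0.072, 0.997, -0.001], [0.997, 0.072, 0.0], [0.001, -0.001, -1.0]]
contact_force: [-0.3, 1.5, -0.8]
gripper_width: 92.0
gripper_force: 0.0
```

Run:
```python
from h import *
s=readout.sense(); print(s['ee_pos'],s['eef_rot'])
im=snap('wrist','w9.png')
print(tops('wrist','caddy_a',80,im)); print(tops('wrist','tin_a',50,im))
im=snap('top','t9.png')
print(tops('top','caddy_a',80,im)); print(tops('top','tin_a',50,im))
```

```text
[ 448.24203925 -451.47911255  227.6306496 ] [[-7.16198612e-02  9.97431025e-01 -1.39521714e-03]
 [ 9.97431830e-01  7.16205961e-02  4.83979974e-04]
 [ 5.82662925e-04 -1.35697141e-03 -9.99998910e-01]]
[(0.69, array([274., 113.]), array([ 459.7, -382.9], dtype=float32), array([ 459.6, -383.9]), array([64.5, 64.7]), 82.5)]
[(0.84, array([385.,  93.]), array([ 572. , -355.1], dtype=float32), array([ 571.3, -354.5]), array([63.6, 73.7]), 78.0)]
[(0.85, array([206., 184.]), array([559.8, 171.1], dtype=float32), array([560.1, 172.4]), array([75.8, 67.2]), 2.1), (0.79, array([352., 215.]), array([ 459.2, -370.8], dtype=float32), array([ 463.9, -368.3]), array([54.1, 90.3]), 45.5)]
[(0.67, array([346., 187.]), array([ 568.7, -354.7], dtype=float32), array([ 568.5, -354.6]), array([61. , 69.4]), 28.0), (0.61, array([158., 183.]), array([566.1, 356.6], dtype=float32), array([565. , 355.8]), array([68.7, 61.2]), 47.7), (0.46, array([221., 187.]), array([553.7, 116.8], dtype=float32), array([556.4, 126.1]), array([164.7, 181.7]), 4.5)]
```

Request:
{"method": "arm_command", "body": {
  "steps": [
    {"dx": 0.022,"dy": 0.136,"dz": -0.05,"rx": 0,"ry": 0,"rz": -0.064,"gripper": -1},
    {"dx": 0.022,"dy": 0.136,"dz": -0.1,"rx": 0,"ry": 0,"rz": -0.064,"gripper": -1},
    {"dx": 0.022,"dy": 0.136,"dz": -0.15,"rx": 0,"ry": 0,"rz": -0.064,"gripper": -1},
    {"dx": 0.022,"dy": 0.136,"dz": -0.2,"rx": 0,"ry": 0,"rz": -0.064,"gripper": -1},
    {"dx": 0.022,"dy": 0.136,"dz": -0.26,"rx": 0,"ry": 0,"rz": -0.064,"gripper": -1},
    {"dx": 0.022,"dy": 0.136,"dz": -0.32,"rx": 0,"ry": 0,"rz": -0.064,"gripper": -1},
    {"dx": 0.022,"dy": 0.136,"dz": -0.355,"rx": 0,"ry": 0,"rz": -0.064,"gripper": -1},
    {"dx": 0.022,"dy": 0.136,"dz": -0.355,"rx": 0,"ry": 0,"rz": -0.064,"gripper": -1},
    {"dx": 0.022,"dy": 0.136,"dz": -0.355,"rx": 0,"ry": 0,"rz": -0.064,"gripper": 1},
    {"dx": 0.022,"dy": 0.136,"dz": -0.355,"rx": 0,"ry": 0,"rz": -0.064,"gripper": 1},
    {"dx": 0.022,"dy": 0.136,"dz": -0.355,"rx": 0,"ry": 0,"rz": -0.064,"gripper": 1},
    {"dx": 0.022,"dy": 0.136,"dz": -0.355,"rx": 0,"ry": 0,"rz": -0.064,"gripper": 1}
  ],
  "grip_force": 25
}}

```text
time_s: 21.42
ee_pos: [461.6, -380.3, 54.1]
eef_rot: [[0.125, 0.992, 0.002], [0.992, -0.125, -0.002], [-0.002, 0.002, -1.0]]
contact_force: [-3.2, -0.1, 3.0]
gripper_width: 69.8
gripper_force: 1.6
```

Request:
{"method": "arm_command", "body": {
  "steps": [
    {"dx": 0,"dy": 0,"dz": 0,"rx": 0,"ry": 0,"rz": 0,"gripper": 1},
    {"dx": 0,"dy": 0,"dz": 0,"rx": 0,"ry": 0,"rz": 0,"gripper": 1},
    {"dx": 0,"dy": 0,"dz": 0,"rx": 0,"ry": 0,"rz": 0,"gripper": 1},
    {"dx": 0,"dy": 0,"dz": 0,"rx": 0,"ry": 0,"rz": 0,"gripper": 1}
  ]
}}

```text
time_s: 21.75
ee_pos: [461.2, -380.1, 53.6]
eef_rot: [[0.125, 0.992, 0.001], [0.992, -0.125, -0.001], [-0.001, 0.001, -1.0]]
contact_force: [-1.6, 1.0, 6.5]
gripper_width: 64.1
gripper_force: 25.0
```

Request:
{"method": "arm_command", "body": {
  "steps": [
    {"dx": 0,"dy": 0,"dz": 0.05,"rx": 0,"ry": 0,"rz": 0,"gripper": 1},
    {"dx": 0,"dy": 0,"dz": 0.12,"rx": 0,"ry": 0,"rz": 0,"gripper": 1},
    {"dx": 0,"dy": 0,"dz": 0.2,"rx": 0,"ry": 0,"rz": 0,"gripper": 1},
    {"dx": 0,"dy": 0.03,"dz": 0.28,"rx": 0,"ry": 0,"rz": 0,"gripper": 1},
    {"dx": 0.01,"dy": 0.07,"dz": 0.35,"rx": 0,"ry": 0,"rz": 0.02,"gripper": 1},
    {"dx": 0.03,"dy": 0.14,"dz": 0.39,"rx": 0,"ry": 0,"rz": 0.04,"gripper": 1},
    {"dx": 0.05,"dy": 0.22,"dz": 0.39,"rx": 0,"ry": 0,"rz": 0.064,"gripper": 1},
    {"dx": 0.07,"dy": 0.3,"dz": 0.39,"rx": 0,"ry": 0,"rz": 0.064,"gripper": 1},
    {"dx": 0.09,"dy": 0.38,"dz": 0.39,"rx": 0,"ry": 0,"rz": 0.064,"gripper": 1},
    {"dx": 0.11,"dy": 0.46,"dz": 0.39,"rx": 0,"ry": 0,"rz": 0.064,"gripper": 1},
    {"dx": 0.13,"dy": 0.54,"dz": 0.39,"rx": 0,"ry": 0,"rz": 0.064,"gripper": 1},
    {"dx": 0.15,"dy": 0.6,"dz": 0.39,"rx": 0,"ry": 0,"rz": 0.064,"gripper": 1}
  ]
}}

```text
time_s: 22.75
ee_pos: [535.7, -76.4, 247.4]
eef_rot: [[-0.077, 0.997, 0.0], [0.997, 0.077, 0.001], [0.001, 0.0, -1.0]]
contact_force: [0.6, -0.3, -2.0]
gripper_width: 63.8
gripper_force: 25.0
```

Request:
{"method": "arm_command", "body": {
  "steps": [
    {"dx": 0.015,"dy": 0.08,"dz": 0,"rx": 0,"ry": 0,"rz": 0,"gripper": 1},
    {"dx": 0.03,"dy": 0.16,"dz": 0,"rx": 0,"ry": 0,"rz": 0,"gripper": 1},
    {"dx": 0.045,"dy": 0.24,"dz": 0,"rx": 0,"ry": 0,"rz": 0,"gripper": 1},
    {"dx": 0.055,"dy": 0.3,"dz": 0,"rx": 0,"ry": 0,"rz": 0,"gripper": 1},
    {"dx": 0.061,"dy": 0.331,"dz": 0,"rx": 0,"ry": 0,"rz": 0,"gripper": 1},
    {"dx": 0.061,"dy": 0.331,"dz": 0,"rx": 0,"ry": 0,"rz": 0,"gripper": 1},
    {"dx": 0.061,"dy": 0.331,"dz": -0.01,"rx": 0,"ry": 0,"rz": 0,"gripper": 1}
  ]
}}

```text
time_s: 23.33
ee_pos: [566.6, 86.5, 242.7]
eef_rot: [[-0.078, 0.997, 0.001], [0.997, 0.078, -0.0], [-0.0, 0.001, -1.0]]
contact_force: [-0.3, -1.0, -1.3]
gripper_width: 63.7
gripper_force: 25.0
```

Run:
```python
from h import *
s=readout.sense(); print(s['ee_pos'],s['eef_rot'])
im=snap('wrist')
print(tops('wrist','caddy_a',112,im))
b=cv2.convertScaleAbs(cv2.cvtColor(im,cv2.COLOR_RGB2BGR),alpha=1.3); cv2.imwrite('pics/w10.png',b)
```

```text
[566.61494542  86.48291151 242.71753971] [[-7.78928293e-02  9.96960734e-01  1.41505291e-03]
 [ 9.96961653e-01  7.78933310e-02 -3.02873327e-04]
 [-4.12175999e-04  1.38716183e-03 -9.99998953e-01]]
[(0.91, array([260., 249.]), array([571.9,  16.9], dtype=float32), array([572.4,   7.1]), array([136.2, 163.6]), 4.1), (0.74, array([260.,  89.]), array([560.4, 169.2], dtype=float32), array([560.6, 168.3]), array([64.6, 63.9]), 5.6)]
```

View pics/w10.png

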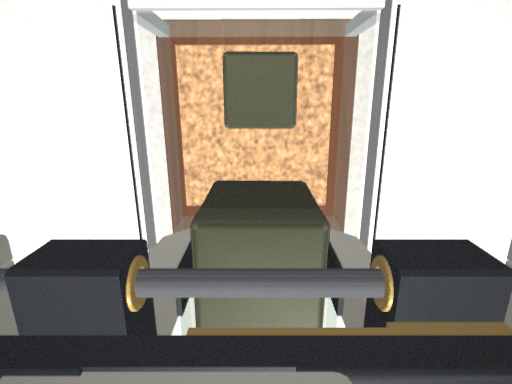

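Request:
{"method": "arm_command", "body": {
  "steps": [
    {"dx": 0,"dy": 0,"dz": -0.05,"rx": 0,"ry": 0,"rz": 0,"gripper": 1},
    {"dx": 0,"dy": 0,"dz": -0.11,"rx": 0,"ry": 0,"rz": 0,"gripper": 1},
    {"dx": 0,"dy": 0,"dz": -0.17,"rx": 0,"ry": 0,"rz": 0,"gripper": 1},
    {"dx": 0,"dy": 0,"dz": -0.22,"rx": 0,"ry": 0,"rz": 0,"gripper": 1},
    {"dx": 0,"dy": 0,"dz": -0.26,"rx": 0,"ry": 0,"rz": 0,"gripper": 1},
    {"dx": 0,"dy": 0,"dz": -0.29,"rx": 0,"ry": 0,"rz": 0,"gripper": 1},
    {"dx": 0,"dy": 0,"dz": -0.305,"rx": 0,"ry": 0,"rz": 0,"gripper": 1},
    {"dx": 0,"dy": 0,"dz": -0.312,"rx": 0,"ry": 0,"rz": 0,"gripper": 1},
    {"dx": 0,"dy": 0,"dz": -0.316,"rx": 0,"ry": 0,"rz": 0,"gripper": 1},
    {"dx": 0,"dy": 0,"dz": -0.316,"rx": 0,"ry": 0,"rz": 0,"gripper": 1}
  ]
}}

```text
time_s: 24.27
ee_pos: [566.8, 84.8, 85.7]
eef_rot: [[-0.075, 0.997, 0.001], [0.997, 0.075, -0.0], [-0.0, 0.001, -1.0]]
contact_force: [-0.8, 0.1, -1.6]
gripper_width: 64.0
gripper_force: 25.0
```

Request:
{"method": "arm_command", "body": {
  "steps": [
    {"dx": 0,"dy": 0,"dz": -0.003,"rx": 0,"ry": 0,"rz": 0,"gripper": 1},
    {"dx": 0,"dy": 0,"dz": -0.005,"rx": 0,"ry": 0,"rz": 0,"gripper": 1},
    {"dx": 0,"dy": 0,"dz": -0.005,"rx": 0,"ry": 0,"rz": 0,"gripper": -1},
    {"dx": 0,"dy": 0,"dz": -0.005,"rx": 0,"ry": 0,"rz": 0,"gripper": -1},
    {"dx": 0,"dy": 0,"dz": -0.005,"rx": 0,"ry": 0,"rz": 0,"gripper": -1},
    {"dx": 0,"dy": 0,"dz": -0.005,"rx": 0,"ry": 0,"rz": 0,"gripper": -1},
    {"dx": 0,"dy": 0,"dz": 0.03,"rx": 0,"ry": 0,"rz": 0,"gripper": -1},
    {"dx": 0,"dy": 0,"dz": 0.1,"rx": 0,"ry": 0,"rz": 0,"gripper": -1},
    {"dx": 0,"dy": 0,"dz": 0.18,"rx": 0,"ry": 0,"rz": 0,"gripper": -1},
    {"dx": 0,"dy": 0,"dz": 0.26,"rx": 0,"ry": 0,"rz": 0,"gripper": 1},
    {"dx": 0,"dy": 0,"dz": 0.28,"rx": 0,"ry": 0,"rz": 0,"gripper": 1},
    {"dx": 0,"dy": 0,"dz": 0.28,"rx": 0,"ry": 0,"rz": 0,"gripper": 1}
  ]
}}

```text
time_s: 25.27
ee_pos: [568.4, 85.8, 228.3]
eef_rot: [[-0.076, 0.997, 0.008], [0.997, 0.076, 0.0], [-0.001, 0.008, -1.0]]
contact_force: [-0.1, 0.5, 0.6]
gripper_width: 76.3
gripper_force: 0.0
```

Request:
{"method": "arm_command", "body": {
  "steps": [
    {"dx": 0.009,"dy": -0.08,"dz": 0,"rx": 0,"ry": 0,"rz": 0,"gripper": 1},
    {"dx": 0.009,"dy": -0.16,"dz": 0,"rx": 0,"ry": 0,"rz": 0,"gripper": 1},
    {"dx": 0.009,"dy": -0.178,"dz": 0,"rx": 0,"ry": 0,"rz": 0,"gripper": 1},
    {"dx": 0.009,"dy": -0.178,"dz": 0,"rx": 0,"ry": 0,"rz": 0,"gripper": 1},
    {"dx": 0.009,"dy": -0.178,"dz": -0.05,"rx": 0,"ry": 0,"rz": 0,"gripper": 1},
    {"dx": 0.009,"dy": -0.178,"dz": -0.1,"rx": 0,"ry": 0,"rz": 0,"gripper": 1},
    {"dx": 0.009,"dy": -0.178,"dz": -0.14,"rx": 0,"ry": 0,"rz": 0,"gripper": 1},
    {"dx": 0.009,"dy": -0.178,"dz": -0.156,"rx": 0,"ry": 0,"rz": 0,"gripper": 1},
    {"dx": 0.009,"dy": -0.178,"dz": -0.156,"rx": 0,"ry": 0,"rz": 0,"gripper": 1}
  ]
}}

```text
time_s: 26.02
ee_pos: [569.3, -1.9, 143.5]
eef_rot: [[-0.077, 0.997, -0.006], [0.997, 0.077, 0.001], [0.002, -0.005, -1.0]]
contact_force: [0.2, -0.1, 0.2]
gripper_width: 16.2
gripper_force: 0.0
```

Request:
{"method": "arm_command", "body": {
  "steps": [
    {"dx": -0.001,"dy": 0.015,"dz": 0,"rx": 0,"ry": 0,"rz": 0,"gripper": 1},
    {"dx": -0.003,"dy": 0.045,"dz": 0,"rx": 0,"ry": 0,"rz": 0,"gripper": 1},
    {"dx": -0.006,"dy": 0.085,"dz": 0,"rx": 0,"ry": 0,"rz": 0,"gripper": 1},
    {"dx": -0.009,"dy": 0.125,"dz": 0,"rx": 0,"ry": 0,"rz": 0,"gripper": 1},
    {"dx": -0.012,"dy": 0.165,"dz": 0,"rx": 0,"ry": 0,"rz": 0,"gripper": 1},
    {"dx": -0.015,"dy": 0.205,"dz": 0,"rx": 0,"ry": 0,"rz": 0,"gripper": 1},
    {"dx": -0.018,"dy": 0.245,"dz": 0,"rx": 0,"ry": 0,"rz": 0,"gripper": 1},
    {"dx": -0.021,"dy": 0.285,"dz": 0,"rx": 0,"ry": 0,"rz": 0,"gripper": 1},
    {"dx": -0.024,"dy": 0.325,"dz": 0,"rx": 0,"ry": 0,"rz": 0,"gripper": 1},
    {"dx": -0.027,"dy": 0.36,"dz": 0,"rx": 0,"ry": 0,"rz": 0,"gripper": 1},
    {"dx": -0.029,"dy": 0.385,"dz": 0,"rx": 0,"ry": 0,"rz": 0,"gripper": 1},
    {"dx": -0.029,"dy": 0.385,"dz": 0,"rx": 0,"ry": 0,"rz": 0,"gripper": 1}
  ]
}}

```text
time_s: 27.02
ee_pos: [556.5, 192.2, 147.6]
eef_rot: [[-0.078, 0.997, 0.002], [0.997, 0.078, 0.001], [0.001, 0.002, -1.0]]
contact_force: [-0.5, -0.1, -1.6]
gripper_width: 0.3
gripper_force: 0.0
```

Request:
{"method": "arm_command", "body": {
  "steps": [
    {"dx": 0,"dy": 0.006,"dz": 0,"rx": 0,"ry": 0,"rz": 0,"gripper": 1},
    {"dx": -0.001,"dy": 0.012,"dz": 0,"rx": 0,"ry": 0,"rz": 0,"gripper": 1},
    {"dx": -0.001,"dy": 0.018,"dz": 0,"rx": 0,"ry": 0,"rz": 0,"gripper": 1}
  ]
}}

```text
time_s: 27.27
ee_pos: [556.2, 197.6, 146.7]
eef_rot: [[-0.075, 0.997, 0.001], [0.997, 0.075, -0.001], [-0.001, 0.001, -1.0]]
contact_force: [-0.9, -2.6, 1.6]
gripper_width: 0.6
gripper_force: 1.1
```

Run:
```python
from h import *
print(readout.sense()['ee_pos'],readout.sense()['contact_force'])
b=cv2.convertScaleAbs(cv2.cvtColor(snap('wrist'),cv2.COLOR_RGB2BGR),alpha=1.2)
t=cv2.convertScaleAbs(snap('top')[140:225,180:330,::-1],alpha=1.6)
o=np.zeros((384,800,3),np.uint8); o[:,:512]=b; o[:163,512:]=cv2.resize(t,(288,163),interpolation=3); cv2.imwrite('pics/w11.png',o)
```

```text
[556.20735513 197.5923115  146.68757798] [-0.87020901 -2.64180004  1.5855195 ]
```

View pics/w11.png

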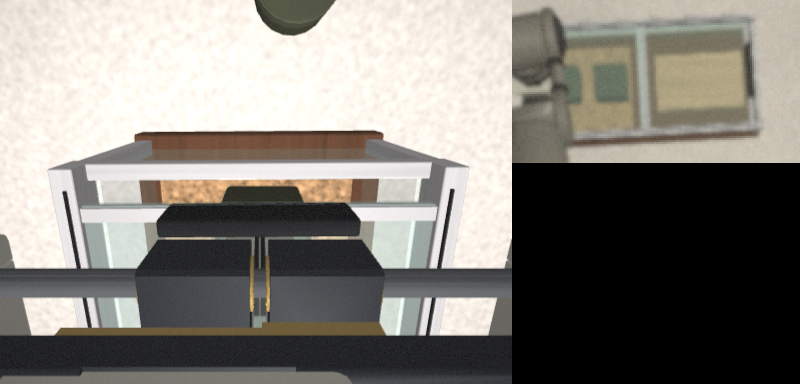

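Request:
{"method": "arm_command", "body": {
  "steps": [
    {"dx": 0,"dy": 0.008,"dz": 0,"rx": 0,"ry": 0,"rz": 0,"gripper": 1},
    {"dx": -0.001,"dy": 0.016,"dz": 0,"rx": 0,"ry": 0,"rz": 0,"gripper": 1},
    {"dx": -0.001,"dy": 0.016,"dz": 0,"rx": 0,"ry": 0,"rz": 0,"gripper": 1}
  ]
}}

```text
time_s: 27.62
ee_pos: [555.5, 206.7, 146.3]
eef_rot: [[-0.076, 0.997, 0.0], [0.997, 0.076, 0.0], [0.0, 0.0, -1.0]]
contact_force: [0.7, -0.7, 0.2]
gripper_width: 0.4
gripper_force: 0.0
```

Request:
{"method": "arm_command", "body": {
  "steps": [
    {"dx": 0,"dy": 0.006,"dz": 0,"rx": 0,"ry": 0,"rz": 0,"gripper": 1},
    {"dx": 0,"dy": 0.006,"dz": 0,"rx": 0,"ry": 0,"rz": 0,"gripper": 1}
  ]
}}

```text
time_s: 27.78
ee_pos: [555.5, 206.9, 146.3]
eef_rot: [[-0.076, 0.997, -0.0], [0.997, 0.076, -0.005], [-0.005, -0.001, -1.0]]
contact_force: [0.7, -12.0, 3.2]
gripper_width: 0.3
gripper_force: 5.7
```

Request:
{"method": "arm_command", "body": {
  "steps": [
    {"dx": 0,"dy": 0.006,"dz": 0,"rx": 0,"ry": 0,"rz": 0,"gripper": 1},
    {"dx": 0,"dy": 0.006,"dz": 0,"rx": 0,"ry": 0,"rz": 0,"gripper": 1}
  ]
}}

```text
time_s: 27.95
ee_pos: [555.5, 207.0, 146.3]
eef_rot: [[-0.076, 0.997, -0.001], [0.997, 0.076, -0.01], [-0.01, -0.002, -1.0]]
contact_force: [-1.4, -22.4, 4.6]
gripper_width: 0.4
gripper_force: 11.2
```

Request:
{"method": "arm_command", "body": {
  "steps": [
    {"dx": 0,"dy": -0.03,"dz": 0,"rx": 0,"ry": 0,"rz": 0,"gripper": 1},
    {"dx": 0,"dy": -0.03,"dz": 0.08,"rx": 0,"ry": 0,"rz": 0,"gripper": 1},
    {"dx": 0,"dy": -0.04,"dz": 0.14,"rx": 0,"ry": 0,"rz": 0,"gripper": 1},
    {"dx": 0.07,"dy": -0.878,"dz": 0.15,"rx": 0,"ry": 0,"rz": 0,"gripper": 1},
    {"dx": 0.07,"dy": -0.878,"dz": 0.15,"rx": 0,"ry": 0,"rz": 0,"gripper": 1},
    {"dx": 0.07,"dy": -0.878,"dz": 0.15,"rx": 0,"ry": 0,"rz": 0,"gripper": 1},
    {"dx": 0.07,"dy": -0.878,"dz": 0.15,"rx": 0,"ry": 0,"rz": 0,"gripper": 1},
    {"dx": 0.07,"dy": -0.878,"dz": 0.15,"rx": 0,"ry": 0,"rz": 0,"gripper": 1},
    {"dx": 0.07,"dy": -0.878,"dz": 0.15,"rx": 0,"ry": 0,"rz": 0,"gripper": 1},
    {"dx": 0.07,"dy": -0.878,"dz": 0.15,"rx": 0,"ry": 0,"rz": 0,"gripper": 1},
    {"dx": 0.07,"dy": -0.878,"dz": 0.15,"rx": 0,"ry": 0,"rz": 0,"gripper": 1},
    {"dx": 0.07,"dy": -0.878,"dz": 0.15,"rx": 0,"ry": 0,"rz": 0,"gripper": 1}
  ]
}}

```text
time_s: 28.95
ee_pos: [586.5, -183.1, 220.7]
eef_rot: [[-0.076, 0.997, 0.001], [0.997, 0.076, 0.001], [0.001, 0.001, -1.0]]
contact_force: [1.0, 0.5, -0.1]
gripper_width: 0.2
gripper_force: 0.0
```

Request:
{"method": "arm_command", "body": {
  "steps": [
    {"dx": 0.012,"dy": -0.16,"dz": 0,"rx": 0,"ry": 0,"rz": 0,"gripper": 1},
    {"dx": 0.012,"dy": -0.16,"dz": 0,"rx": 0,"ry": 0,"rz": 0,"gripper": 1},
    {"dx": 0.012,"dy": -0.16,"dz": 0,"rx": 0,"ry": 0,"rz": 0,"gripper": 1},
    {"dx": 0.012,"dy": -0.16,"dz": 0,"rx": 0,"ry": 0,"rz": 0,"gripper": 1}
  ]
}}

```text
time_s: 29.28
ee_pos: [592.2, -263.4, 219.7]
eef_rot: [[-0.072, 0.997, -0.0], [0.997, 0.072, 0.001], [0.001, -0.0, -1.0]]
contact_force: [0.2, 1.2, -0.5]
gripper_width: 0.4
gripper_force: 0.0
```

Request:
{"method": "arm_command", "body": {
  "steps": [
    {"dx": 0,"dy": 0.03,"dz": -0.07,"rx": 0,"ry": 0,"rz": 0,"gripper": 1},
    {"dx": -0.002,"dy": 0.06,"dz": -0.13,"rx": 0,"ry": 0,"rz": 0,"gripper": 1},
    {"dx": -0.003,"dy": 0.08,"dz": -0.143,"rx": 0,"ry": 0,"rz": 0,"gripper": 1},
    {"dx": -0.005,"dy": 0.1,"dz": -0.143,"rx": 0,"ry": 0,"rz": 0,"gripper": 1},
    {"dx": -0.008,"dy": 0.13,"dz": -0.143,"rx": 0,"ry": 0,"rz": 0,"gripper": 1},
    {"dx": -0.011,"dy": 0.17,"dz": -0.143,"rx": 0,"ry": 0,"rz": 0,"gripper": 1},
    {"dx": -0.014,"dy": 0.21,"dz": -0.143,"rx": 0,"ry": 0,"rz": 0,"gripper": 1},
    {"dx": -0.017,"dy": 0.25,"dz": -0.143,"rx": 0,"ry": 0,"rz": 0,"gripper": 1},
    {"dx": -0.02,"dy": 0.29,"dz": -0.143,"rx": 0,"ry": 0,"rz": 0,"gripper": 1},
    {"dx": -0.023,"dy": 0.33,"dz": -0.143,"rx": 0,"ry": 0,"rz": 0,"gripper": 1},
    {"dx": -0.026,"dy": 0.37,"dz": -0.143,"rx": 0,"ry": 0,"rz": 0,"gripper": 1},
    {"dx": -0.029,"dy": 0.41,"dz": -0.143,"rx": 0,"ry": 0,"rz": 0,"gripper": 1}
  ]
}}

```text
time_s: 30.28
ee_pos: [578.7, -55.4, 151.9]
eef_rot: [[-0.077, 0.997, 0.004], [0.997, 0.077, -0.002], [-0.002, 0.004, -1.0]]
contact_force: [-0.8, -2.2, -0.9]
gripper_width: 0.5
gripper_force: 1.5
```

Request:
{"method": "arm_command", "body": {
  "steps": [
    {"dx": -0.002,"dy": 0.03,"dz": 0,"rx": 0,"ry": 0,"rz": 0,"gripper": 1},
    {"dx": -0.004,"dy": 0.055,"dz": 0,"rx": 0,"ry": 0,"rz": 0,"gripper": 1},
    {"dx": -0.006,"dy": 0.075,"dz": 0,"rx": 0,"ry": 0,"rz": 0,"gripper": 1},
    {"dx": -0.006,"dy": 0.08,"dz": 0,"rx": 0,"ry": 0,"rz": 0,"gripper": 1},
    {"dx": -0.006,"dy": 0.08,"dz": 0,"rx": 0,"ry": 0,"rz": 0,"gripper": 1}
  ]
}}

```text
time_s: 30.7
ee_pos: [575.6, -15.5, 150.2]
eef_rot: [[-0.077, 0.997, 0.002], [0.997, 0.077, 0.0], [-0.0, 0.002, -1.0]]
contact_force: [0.2, -0.1, 0.1]
gripper_width: 0.7
gripper_force: 0.0
```

Request:
{"method": "arm_command", "body": {
  "steps": [
    {"dx": 0,"dy": -0.04,"dz": 0.08,"rx": 0,"ry": 0,"rz": 0,"gripper": -1},
    {"dx": 0,"dy": -0.08,"dz": 0.15,"rx": 0,"ry": 0,"rz": 0,"gripper": -1},
    {"dx": -0.008,"dy": -0.74,"dz": 0.15,"rx": 0,"ry": 0,"rz": 0,"gripper": -1},
    {"dx": -0.008,"dy": -0.74,"dz": 0.15,"rx": 0,"ry": 0,"rz": 0,"gripper": -1},
    {"dx": -0.008,"dy": -0.74,"dz": 0.15,"rx": 0,"ry": 0,"rz": 0,"gripper": -1},
    {"dx": -0.008,"dy": -0.74,"dz": 0.15,"rx": 0,"ry": 0,"rz": 0,"gripper": -1},
    {"dx": -0.008,"dy": -0.74,"dz": 0.15,"rx": 0,"ry": 0,"rz": 0,"gripper": -1},
    {"dx": -0.008,"dy": -0.74,"dz": 0.15,"rx": 0,"ry": 0,"rz": 0,"gripper": -1},
    {"dx": -0.008,"dy": -0.74,"dz": 0.15,"rx": 0,"ry": 0,"rz": 0,"gripper": -1},
    {"dx": -0.008,"dy": -0.74,"dz": 0.15,"rx": 0,"ry": 0,"rz": 0,"gripper": -1},
    {"dx": -0.008,"dy": -0.74,"dz": 0.15,"rx": 0,"ry": 0,"rz": 0,"gripper": -1},
    {"dx": -0.008,"dy": -0.74,"dz": 0.15,"rx": 0,"ry": 0,"rz": 0,"gripper": -1}
  ]
}}

```text
time_s: 31.7
ee_pos: [569.9, -389.4, 223.0]
eef_rot: [[-0.071, 0.997, -0.001], [0.997, 0.071, 0.001], [0.001, -0.001, -1.0]]
contact_force: [0.5, 0.2, -0.0]
gripper_width: 75.7
gripper_force: 0.0
```

Run:
```python
from h import *
print(readout.sense()['ee_pos'])
im=snap('wrist','w12.png'); print(tops('wrist','tin_a',50,im)); print(finder.recognise('wrist','tin_a'))
im=snap('top','t12.png'); print(tops('top','riser',62,im),tops('top','caddy_a',112,im))
```

```text
[ 569.88225536 -389.38757566  222.99037123]
[(0.81, array([266., 146.]), array([ 576.3, -355.9], dtype=float32), array([ 576.6, -356.9]), array([62.7, 63.1]), 50.5)]
[]
[(0.68, array([277., 183.]), array([574.7, -93. ], dtype=float32), array([575.1, -93.4]), array([114.5, 172.3]), 4.2)] []
```

Request:
{"method": "arm_command", "body": {
  "steps": [
    {"dx": 0.013,"dy": 0.066,"dz": -0.05,"rx": 0,"ry": 0,"rz": 0,"gripper": -1},
    {"dx": 0.013,"dy": 0.066,"dz": -0.12,"rx": 0,"ry": 0,"rz": 0,"gripper": -1},
    {"dx": 0.013,"dy": 0.066,"dz": -0.19,"rx": 0,"ry": 0,"rz": 0,"gripper": -1},
    {"dx": 0.013,"dy": 0.066,"dz": -0.26,"rx": 0,"ry": 0,"rz": 0,"gripper": -1},
    {"dx": 0.013,"dy": 0.066,"dz": -0.32,"rx": 0,"ry": 0,"rz": 0,"gripper": -1},
    {"dx": 0.013,"dy": 0.066,"dz": -0.37,"rx": 0,"ry": 0,"rz": 0,"gripper": -1},
    {"dx": 0.013,"dy": 0.066,"dz": -0.4,"rx": 0,"ry": 0,"rz": 0,"gripper": -1},
    {"dx": 0.013,"dy": 0.066,"dz": -0.406,"rx": 0,"ry": 0,"rz": 0,"gripper": -1},
    {"dx": 0.013,"dy": 0.066,"dz": -0.406,"rx": 0,"ry": 0,"rz": 0,"gripper": 1},
    {"dx": 0.013,"dy": 0.066,"dz": -0.406,"rx": 0,"ry": 0,"rz": 0,"gripper": 1},
    {"dx": 0.013,"dy": 0.066,"dz": -0.406,"rx": 0,"ry": 0,"rz": 0,"gripper": 1},
    {"dx": 0.013,"dy": 0.066,"dz": -0.406,"rx": 0,"ry": 0,"rz": 0,"gripper": 1}
  ]
}}

```text
time_s: 33.0
ee_pos: [578.3, -353.9, 23.1]
eef_rot: [[-0.076, 0.997, 0.002], [0.997, 0.076, -0.002], [-0.002, 0.002, -1.0]]
contact_force: [-1.3, -1.1, 0.8]
gripper_width: 69.7
gripper_force: 0.8
```

Request:
{"method": "arm_command", "body": {
  "steps": [
    {"dx": 0,"dy": 0,"dz": 0,"rx": 0,"ry": 0,"rz": 0,"gripper": 1},
    {"dx": 0,"dy": 0,"dz": 0,"rx": 0,"ry": 0,"rz": 0,"gripper": 1},
    {"dx": 0,"dy": 0,"dz": 0,"rx": 0,"ry": 0,"rz": 0,"gripper": 1},
    {"dx": 0,"dy": 0,"dz": 0,"rx": 0,"ry": 0,"rz": 0,"gripper": 1},
    {"dx": 0,"dy": 0,"dz": 0,"rx": 0,"ry": 0,"rz": 0,"gripper": 1}
  ]
}}

```text
time_s: 33.42
ee_pos: [577.9, -353.8, 22.7]
eef_rot: [[-0.076, 0.997, 0.001], [0.997, 0.076, -0.001], [-0.001, 0.001, -1.0]]
contact_force: [-2.4, 1.1, 6.6]
gripper_width: 63.8
gripper_force: 25.0
```

Request:
{"method": "arm_command", "body": {
  "steps": [
    {"dx": 0,"dy": 0,"dz": 0.05,"rx": 0,"ry": 0,"rz": 0,"gripper": 1},
    {"dx": 0,"dy": 0,"dz": 0.13,"rx": 0,"ry": 0,"rz": 0,"gripper": 1},
    {"dx": 0,"dy": 0,"dz": 0.21,"rx": 0,"ry": 0,"rz": 0,"gripper": 1},
    {"dx": 0,"dy": 0.03,"dz": 0.29,"rx": 0,"ry": 0,"rz": 0,"gripper": 1},
    {"dx": 0,"dy": 0.1,"dz": 0.35,"rx": 0,"ry": 0,"rz": 0,"gripper": 1},
    {"dx": -0.001,"dy": 0.18,"dz": 0.37,"rx": 0,"ry": 0,"rz": 0,"gripper": 1},
    {"dx": -0.002,"dy": 0.26,"dz": 0.37,"rx": 0,"ry": 0,"rz": 0,"gripper": 1},
    {"dx": -0.003,"dy": 0.34,"dz": 0.37,"rx": 0,"ry": 0,"rz": 0,"gripper": 1},
    {"dx": -0.004,"dy": 0.42,"dz": 0.37,"rx": 0,"ry": 0,"rz": 0,"gripper": 1},
    {"dx": -0.005,"dy": 0.5,"dz": 0.37,"rx": 0,"ry": 0,"rz": 0,"gripper": 1},
    {"dx": -0.005,"dy": 0.56,"dz": 0.37,"rx": 0,"ry": 0,"rz": 0,"gripper": 1},
    {"dx": -0.005,"dy": 0.592,"dz": 0.37,"rx": 0,"ry": 0,"rz": 0,"gripper": 1}
  ]
}}

```text
time_s: 34.42
ee_pos: [574.5, -53.3, 206.4]
eef_rot: [[-0.079, 0.997, -0.0], [0.997, 0.079, 0.001], [0.001, 0.0, -1.0]]
contact_force: [0.1, 0.3, -1.8]
gripper_width: 63.8
gripper_force: 25.0
```

Request:
{"method": "arm_command", "body": {
  "steps": [
    {"dx": 0,"dy": 0,"dz": 0,"rx": 0,"ry": 0,"rz": 0,"gripper": 1},
    {"dx": 0,"dy": 0,"dz": 0,"rx": 0,"ry": 0,"rz": 0,"gripper": 1},
    {"dx": 0,"dy": 0,"dz": -0.01,"rx": 0,"ry": 0,"rz": 0,"gripper": 1}
  ]
}}

```text
time_s: 34.67
ee_pos: [575.7, -58.2, 202.0]
eef_rot: [[-0.076, 0.997, 0.002], [0.997, 0.076, -0.001], [-0.001, 0.002, -1.0]]
contact_force: [-0.5, -0.7, -2.7]
gripper_width: 63.7
gripper_force: 25.0
```

Run:
```python
from h import *
print(readout.sense()['ee_pos'],readout.sense()['contact_force'])
b=cv2.convertScaleAbs(cv2.cvtColor(snap('wrist'),cv2.COLOR_RGB2BGR),alpha=1.2)
t=cv2.convertScaleAbs(snap('scene')[130:310,170:350,::-1],alpha=1.4)
o=np.zeros((384,800,3),np.uint8); o[:,:512]=b; o[:288,512:]=cv2.resize(t,(288,288),interpolation=3); cv2.imwrite('pics/w13.png',o)
print(finder.recognise('scene','tin_a'))
```

```text
[575.70985718 -58.2374543  201.97618248] [-0.48075926 -0.74428631 -2.69314409]
[{'location': [576.4, 360.6, 52.6], 'confidence': 0.73}, {'location': [603.4, -99.6, 60.3], 'confidence': 0.68}, {'location': [581.1, -44.3, 228.3], 'confidence': 0.55}, {'location': [595.0, 102.6, 140.0], 'confidence': 0.49}]
```

View pics/w13.png

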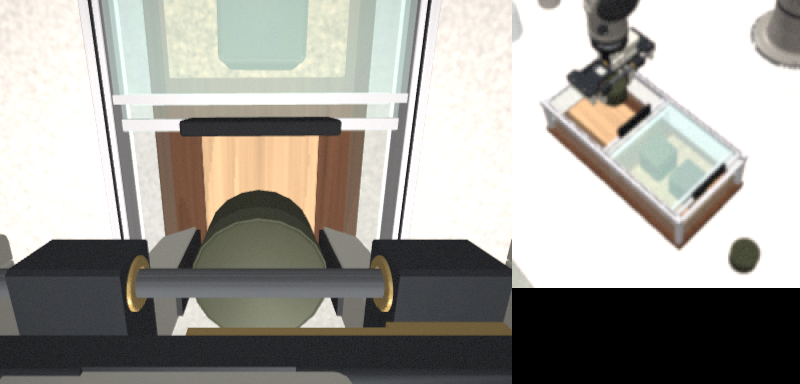

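Request:
{"method": "arm_command", "body": {
  "steps": [
    {"dx": 0,"dy": 0,"dz": -0.04,"rx": 0,"ry": 0,"rz": 0,"gripper": 1},
    {"dx": 0,"dy": 0,"dz": -0.09,"rx": 0,"ry": 0,"rz": 0,"gripper": 1},
    {"dx": 0,"dy": 0,"dz": -0.14,"rx": 0,"ry": 0,"rz": 0,"gripper": 1},
    {"dx": 0,"dy": 0,"dz": -0.18,"rx": 0,"ry": 0,"rz": 0,"gripper": 1},
    {"dx": 0,"dy": 0,"dz": -0.21,"rx": 0,"ry": 0,"rz": 0,"gripper": 1},
    {"dx": 0,"dy": 0,"dz": -0.226,"rx": 0,"ry": 0,"rz": 0,"gripper": 1},
    {"dx": 0,"dy": 0,"dz": -0.232,"rx": 0,"ry": 0,"rz": 0,"gripper": 1},
    {"dx": 0,"dy": 0,"dz": -0.234,"rx": 0,"ry": 0,"rz": 0,"gripper": 1},
    {"dx": 0,"dy": 0,"dz": -0.234,"rx": 0,"ry": 0,"rz": 0,"gripper": 1}
  ]
}}

```text
time_s: 35.57
ee_pos: [575.5, -58.0, 84.8]
eef_rot: [[-0.075, 0.997, 0.001], [0.997, 0.075, -0.0], [-0.0, 0.001, -1.0]]
contact_force: [0.6, 0.6, -1.8]
gripper_width: 63.4
gripper_force: 25.0
```

Still hanging by about 1–2 mm; lower slightly, release, rise.

Request:
{"method": "arm_command", "body": {
  "steps": [
    {"dx": 0,"dy": 0,"dz": -0.003,"rx": 0,"ry": 0,"rz": 0,"gripper": 1},
    {"dx": 0,"dy": 0,"dz": -0.005,"rx": 0,"ry": 0,"rz": 0,"gripper": 1},
    {"dx": 0,"dy": 0,"dz": -0.005,"rx": 0,"ry": 0,"rz": 0,"gripper": -1},
    {"dx": 0,"dy": 0,"dz": -0.005,"rx": 0,"ry": 0,"rz": 0,"gripper": -1},
    {"dx": 0,"dy": 0,"dz": -0.005,"rx": 0,"ry": 0,"rz": 0,"gripper": -1},
    {"dx": 0,"dy": 0,"dz": -0.005,"rx": 0,"ry": 0,"rz": 0,"gripper": -1},
    {"dx": 0,"dy": 0,"dz": 0.03,"rx": 0,"ry": 0,"rz": 0,"gripper": -1},
    {"dx": 0,"dy": 0,"dz": 0.1,"rx": 0,"ry": 0,"rz": 0,"gripper": -1},
    {"dx": 0,"dy": 0,"dz": 0.18,"rx": 0,"ry": 0,"rz": 0,"gripper": -1},
    {"dx": 0,"dy": 0,"dz": 0.26,"rx": 0,"ry": 0,"rz": 0,"gripper": -1},
    {"dx": 0,"dy": 0,"dz": 0.29,"rx": 0,"ry": 0,"rz": 0,"gripper": -1},
    {"dx": 0,"dy": 0,"dz": 0.29,"rx": 0,"ry": 0,"rz": 0,"gripper": -1}
  ]
}}

```text
time_s: 36.57
ee_pos: [577.3, -57.8, 234.2]
eef_rot: [[-0.076, 0.997, 0.009], [0.997, 0.076, -0.002], [-0.003, 0.009, -1.0]]
contact_force: [0.1, -0.0, 0.7]
gripper_width: 91.7
gripper_force: 0.0
```

Request:
{"method": "arm_command", "body": {
  "steps": [
    {"dx": -0.02,"dy": 0.766,"dz": -0.02,"rx": 0,"ry": 0,"rz": 0,"gripper": -1},
    {"dx": -0.02,"dy": 0.766,"dz": -0.02,"rx": 0,"ry": 0,"rz": 0,"gripper": -1},
    {"dx": -0.02,"dy": 0.766,"dz": -0.02,"rx": 0,"ry": 0,"rz": 0,"gripper": -1},
    {"dx": -0.02,"dy": 0.766,"dz": -0.02,"rx": 0,"ry": 0,"rz": 0,"gripper": -1},
    {"dx": -0.02,"dy": 0.766,"dz": -0.02,"rx": 0,"ry": 0,"rz": 0,"gripper": -1},
    {"dx": -0.02,"dy": 0.766,"dz": -0.02,"rx": 0,"ry": 0,"rz": 0,"gripper": -1},
    {"dx": -0.02,"dy": 0.766,"dz": -0.02,"rx": 0,"ry": 0,"rz": 0,"gripper": -1},
    {"dx": -0.02,"dy": 0.766,"dz": -0.02,"rx": 0,"ry": 0,"rz": 0,"gripper": -1},
    {"dx": -0.02,"dy": 0.766,"dz": -0.02,"rx": 0,"ry": 0,"rz": 0,"gripper": -1},
    {"dx": -0.02,"dy": 0.766,"dz": -0.02,"rx": 0,"ry": 0,"rz": 0,"gripper": -1},
    {"dx": -0.02,"dy": 0.766,"dz": -0.02,"rx": 0,"ry": 0,"rz": 0,"gripper": -1}
  ]
}}

```text
time_s: 37.48
ee_pos: [563.7, 328.5, 216.8]
eef_rot: [[-0.08, 0.997, -0.003], [0.997, 0.08, -0.001], [-0.0, -0.003, -1.0]]
contact_force: [0.4, -0.1, -0.5]
gripper_width: 91.9
gripper_force: 0.0
```

Run:
```python
from h import *
print(readout.sense()['ee_pos'])
im=snap('wrist','w14.png'); print(tops('wrist','tin_a',50,im))
im=snap('top','t14.png'); print(tops('top','riser',62,im),tops('top','tin_a',112,im))
```

```text
[563.68796648 328.49296598 216.82695463]
[(0.72, array([270., 144.]), array([573.4, 358. ], dtype=float32), array([573.4, 358. ]), array([62.9, 64.3]), 4.4)]
[(0.76, array([279., 183.]), array([ 573.4, -100.8], dtype=float32), array([574.6, -93.5]), array([115.3, 172. ]), 4.7)] [(0.63, array([269., 181.]), array([569.8, -63.1], dtype=float32), array([569.8, -63.2]), array([63.3, 62.3]), 1.3)]
```

Request:
{"method": "arm_command", "body": {
  "steps": [
    {"dx": 0.015,"dy": 0.064,"dz": -0.05,"rx": 0,"ry": 0,"rz": 0,"gripper": -1},
    {"dx": 0.015,"dy": 0.064,"dz": -0.12,"rx": 0,"ry": 0,"rz": 0,"gripper": -1},
    {"dx": 0.015,"dy": 0.064,"dz": -0.19,"rx": 0,"ry": 0,"rz": 0,"gripper": -1},
    {"dx": 0.015,"dy": 0.064,"dz": -0.26,"rx": 0,"ry": 0,"rz": 0,"gripper": -1},
    {"dx": 0.015,"dy": 0.064,"dz": -0.32,"rx": 0,"ry": 0,"rz": 0,"gripper": -1},
    {"dx": 0.015,"dy": 0.064,"dz": -0.36,"rx": 0,"ry": 0,"rz": 0,"gripper": -1},
    {"dx": 0.015,"dy": 0.064,"dz": -0.388,"rx": 0,"ry": 0,"rz": 0,"gripper": -1},
    {"dx": 0.015,"dy": 0.064,"dz": -0.394,"rx": 0,"ry": 0,"rz": 0,"gripper": -1},
    {"dx": 0.015,"dy": 0.064,"dz": -0.394,"rx": 0,"ry": 0,"rz": 0,"gripper": 1},
    {"dx": 0.015,"dy": 0.064,"dz": -0.394,"rx": 0,"ry": 0,"rz": 0,"gripper": 1},
    {"dx": 0.015,"dy": 0.064,"dz": -0.394,"rx": 0,"ry": 0,"rz": 0,"gripper": 1},
    {"dx": 0.015,"dy": 0.064,"dz": -0.394,"rx": 0,"ry": 0,"rz": 0,"gripper": 1}
  ]
}}

```text
time_s: 38.73
ee_pos: [573.5, 357.8, 23.9]
eef_rot: [[-0.076, 0.997, 0.003], [0.997, 0.076, 0.001], [0.001, 0.003, -1.0]]
contact_force: [-0.1, -1.1, 0.2]
gripper_width: 69.3
gripper_force: 0.0
```

Request:
{"method": "arm_command", "body": {
  "steps": [
    {"dx": 0,"dy": 0,"dz": 0,"rx": 0,"ry": 0,"rz": 0,"gripper": 1},
    {"dx": 0,"dy": 0,"dz": 0,"rx": 0,"ry": 0,"rz": 0,"gripper": 1},
    {"dx": 0,"dy": 0,"dz": 0,"rx": 0,"ry": 0,"rz": 0,"gripper": 1},
    {"dx": 0,"dy": 0,"dz": 0,"rx": 0,"ry": 0,"rz": 0,"gripper": 1},
    {"dx": 0,"dy": 0,"dz": 0,"rx": 0,"ry": 0,"rz": 0,"gripper": 1}
  ]
}}

```text
time_s: 39.15
ee_pos: [573.0, 357.8, 23.5]
eef_rot: [[-0.076, 0.997, 0.002], [0.997, 0.076, 0.0], [0.0, 0.002, -1.0]]
contact_force: [-0.7, -1.1, 6.6]
gripper_width: 63.6
gripper_force: 25.0
```

Request:
{"method": "arm_command", "body": {
  "steps": [
    {"dx": 0,"dy": 0,"dz": 0.05,"rx": 0,"ry": 0,"rz": 0,"gripper": 1},
    {"dx": 0,"dy": 0,"dz": 0.13,"rx": 0,"ry": 0,"rz": 0,"gripper": 1},
    {"dx": 0,"dy": 0,"dz": 0.21,"rx": 0,"ry": 0,"rz": 0,"gripper": 1},
    {"dx": 0,"dy": 0,"dz": 0.29,"rx": 0,"ry": 0,"rz": 0,"gripper": 1},
    {"dx": 0.001,"dy": -0.04,"dz": 0.36,"rx": 0,"ry": 0,"rz": 0,"gripper": 1},
    {"dx": 0.002,"dy": -0.11,"dz": 0.38,"rx": 0,"ry": 0,"rz": 0,"gripper": 1},
    {"dx": 0.003,"dy": -0.19,"dz": 0.38,"rx": 0,"ry": 0,"rz": 0,"gripper": 1},
    {"dx": 0.005,"dy": -0.27,"dz": 0.38,"rx": 0,"ry": 0,"rz": 0,"gripper": 1},
    {"dx": 0.006,"dy": -0.35,"dz": 0.38,"rx": 0,"ry": 0,"rz": 0,"gripper": 1},
    {"dx": 0.008,"dy": -0.43,"dz": 0.38,"rx": 0,"ry": 0,"rz": 0,"gripper": 1},
    {"dx": 0.01,"dy": -0.51,"dz": 0.38,"rx": 0,"ry": 0,"rz": 0,"gripper": 1},
    {"dx": 0.01,"dy": -0.59,"dz": 0.38,"rx": 0,"ry": 0,"rz": 0,"gripper": 1}
  ]
}}

```text
time_s: 40.15
ee_pos: [577.2, 60.9, 212.1]
eef_rot: [[-0.076, 0.997, 0.0], [0.997, 0.076, -0.0], [-0.0, 0.0, -1.0]]
contact_force: [0.5, 0.8, -0.7]
gripper_width: 63.3
gripper_force: 25.0
```

Request:
{"method": "arm_command", "body": {
  "steps": [
    {"dx": 0.001,"dy": -0.08,"dz": 0,"rx": 0,"ry": 0,"rz": 0,"gripper": 1},
    {"dx": 0.003,"dy": -0.16,"dz": 0,"rx": 0,"ry": 0,"rz": 0,"gripper": 1},
    {"dx": 0.004,"dy": -0.24,"dz": 0,"rx": 0,"ry": 0,"rz": 0,"gripper": 1},
    {"dx": 0.006,"dy": -0.32,"dz": 0,"rx": 0,"ry": 0,"rz": 0,"gripper": 1},
    {"dx": 0.007,"dy": -0.38,"dz": 0,"rx": 0,"ry": 0,"rz": 0,"gripper": 1},
    {"dx": 0.007,"dy": -0.402,"dz": 0,"rx": 0,"ry": 0,"rz": 0,"gripper": 1},
    {"dx": 0.007,"dy": -0.402,"dz": 0,"rx": 0,"ry": 0,"rz": 0,"gripper": 1},
    {"dx": 0.007,"dy": -0.402,"dz": 0,"rx": 0,"ry": 0,"rz": 0,"gripper": 1},
    {"dx": 0.007,"dy": -0.402,"dz": -0.01,"rx": 0,"ry": 0,"rz": 0,"gripper": 1}
  ]
}}

```text
time_s: 40.9
ee_pos: [581.5, -137.2, 207.9]
eef_rot: [[-0.077, 0.997, 0.002], [0.997, 0.077, 0.0], [-0.0, 0.002, -1.0]]
contact_force: [0.1, -0.6, -2.5]
gripper_width: 63.8
gripper_force: 25.0
```

Run:
```python
from h import *
print(readout.sense()['ee_pos'],readout.sense()['contact_force'])
im=snap('wrist','w15.png'); print(tops('wrist','tin_a',112,im))
im=snap('top'); print(tops('top','tin_a',112,im))
```

```text
[ 581.54296434 -137.17957023  207.86579982] [ 0.09546539 -0.57412997 -2.45385641]
[(0.59, array([260., 102.]), array([576. , -62.4], dtype=float32), array([576.1, -63.4]), array([63.4, 63.2]), 14.9)]
[]
```

Request:
{"method": "arm_command", "body": {
  "steps": [
    {"dx": 0,"dy": 0,"dz": -0.04,"rx": 0,"ry": 0,"rz": 0,"gripper": 1},
    {"dx": 0,"dy": 0,"dz": -0.09,"rx": 0,"ry": 0,"rz": 0,"gripper": 1},
    {"dx": 0,"dy": 0,"dz": -0.14,"rx": 0,"ry": 0,"rz": 0,"gripper": 1},
    {"dx": 0,"dy": 0,"dz": -0.18,"rx": 0,"ry": 0,"rz": 0,"gripper": 1},
    {"dx": 0,"dy": 0,"dz": -0.215,"rx": 0,"ry": 0,"rz": 0,"gripper": 1},
    {"dx": 0,"dy": 0,"dz": -0.235,"rx": 0,"ry": 0,"rz": 0,"gripper": 1},
    {"dx": 0,"dy": 0,"dz": -0.242,"rx": 0,"ry": 0,"rz": 0,"gripper": 1},
    {"dx": 0,"dy": 0,"dz": -0.245,"rx": 0,"ry": 0,"rz": 0,"gripper": 1},
    {"dx": 0,"dy": 0,"dz": -0.245,"rx": 0,"ry": 0,"rz": 0,"gripper": 1}
  ]
}}

```text
time_s: 41.85
ee_pos: [581.5, -138.0, 85.6]
eef_rot: [[-0.077, 0.997, 0.001], [0.997, 0.077, -0.0], [-0.0, 0.001, -1.0]]
contact_force: [0.6, 0.3, -2.1]
gripper_width: 63.0
gripper_force: 25.0
```

Request:
{"method": "arm_command", "body": {
  "steps": [
    {"dx": 0,"dy": 0,"dz": -0.003,"rx": 0,"ry": 0,"rz": 0,"gripper": 1},
    {"dx": 0,"dy": 0,"dz": -0.004,"rx": 0,"ry": 0,"rz": 0,"gripper": 1},
    {"dx": 0,"dy": 0,"dz": -0.004,"rx": 0,"ry": 0,"rz": 0,"gripper": -1},
    {"dx": 0,"dy": 0,"dz": -0.004,"rx": 0,"ry": 0,"rz": 0,"gripper": -1},
    {"dx": 0,"dy": 0,"dz": -0.004,"rx": 0,"ry": 0,"rz": 0,"gripper": -1},
    {"dx": 0,"dy": 0,"dz": -0.004,"rx": 0,"ry": 0,"rz": 0,"gripper": -1},
    {"dx": 0,"dy": 0,"dz": 0.03,"rx": 0,"ry": 0,"rz": 0,"gripper": -1},
    {"dx": 0,"dy": 0,"dz": 0.1,"rx": 0,"ry": 0,"rz": 0,"gripper": -1},
    {"dx": 0,"dy": 0,"dz": 0.18,"rx": 0,"ry": 0,"rz": 0,"gripper": -1},
    {"dx": 0,"dy": 0,"dz": 0.26,"rx": 0,"ry": 0,"rz": 0,"gripper": 1},
    {"dx": 0,"dy": 0,"dz": 0.3,"rx": 0,"ry": 0,"rz": 0,"gripper": 1},
    {"dx": 0,"dy": 0,"dz": 0.3,"rx": 0,"ry": 0,"rz": 0,"gripper": 1}
  ]
}}

```text
time_s: 42.85
ee_pos: [583.5, -139.2, 240.7]
eef_rot: [[-0.076, 0.997, 0.01], [0.997, 0.076, -0.004], [-0.005, 0.01, -1.0]]
contact_force: [0.5, 0.0, 0.0]
gripper_width: 76.1
gripper_force: 0.0
```

Request:
{"method": "arm_command", "body": {
  "steps": [
    {"dx": -0.016,"dy": 0.356,"dz": 0,"rx": 0,"ry": 0,"rz": 0,"gripper": 1},
    {"dx": -0.016,"dy": 0.356,"dz": 0,"rx": 0,"ry": 0,"rz": 0,"gripper": 1},
    {"dx": -0.016,"dy": 0.356,"dz": 0,"rx": 0,"ry": 0,"rz": 0,"gripper": 1},
    {"dx": -0.016,"dy": 0.356,"dz": 0,"rx": 0,"ry": 0,"rz": 0,"gripper": 1},
    {"dx": -0.016,"dy": 0.356,"dz": 0,"rx": 0,"ry": 0,"rz": 0,"gripper": 1},
    {"dx": -0.016,"dy": 0.356,"dz": -0.04,"rx": 0,"ry": 0,"rz": 0,"gripper": 1},
    {"dx": -0.016,"dy": 0.356,"dz": -0.09,"rx": 0,"ry": 0,"rz": 0,"gripper": 1},
    {"dx": -0.016,"dy": 0.356,"dz": -0.13,"rx": 0,"ry": 0,"rz": 0,"gripper": 1},
    {"dx": -0.016,"dy": 0.356,"dz": -0.155,"rx": 0,"ry": 0,"rz": 0,"gripper": 1},
    {"dx": -0.016,"dy": 0.356,"dz": -0.165,"rx": 0,"ry": 0,"rz": 0,"gripper": 1},
    {"dx": -0.016,"dy": 0.356,"dz": -0.17,"rx": 0,"ry": 0,"rz": 0,"gripper": 1},
    {"dx": -0.016,"dy": 0.356,"dz": -0.17,"rx": 0,"ry": 0,"rz": 0,"gripper": 1}
  ]
}}

```text
time_s: 43.85
ee_pos: [573.1, 39.4, 149.3]
eef_rot: [[-0.076, 0.997, -0.001], [0.997, 0.076, -0.0], [0.0, -0.001, -1.0]]
contact_force: [-0.0, 0.9, 1.0]
gripper_width: 1.0
gripper_force: 0.0
```

Push to y ≈ −160 gently.

Request:
{"method": "arm_command", "body": {
  "steps": [
    {"dx": 0.002,"dy": -0.025,"dz": 0,"rx": 0,"ry": 0,"rz": 0,"gripper": 1},
    {"dx": 0.004,"dy": -0.055,"dz": 0,"rx": 0,"ry": 0,"rz": 0,"gripper": 1},
    {"dx": 0.007,"dy": -0.095,"dz": 0,"rx": 0,"ry": 0,"rz": 0,"gripper": 1},
    {"dx": 0.01,"dy": -0.135,"dz": 0,"rx": 0,"ry": 0,"rz": 0,"gripper": 1},
    {"dx": 0.013,"dy": -0.175,"dz": 0,"rx": 0,"ry": 0,"rz": 0,"gripper": 1},
    {"dx": 0.016,"dy": -0.215,"dz": 0,"rx": 0,"ry": 0,"rz": 0,"gripper": 1},
    {"dx": 0.019,"dy": -0.255,"dz": 0,"rx": 0,"ry": 0,"rz": 0,"gripper": 1},
    {"dx": 0.022,"dy": -0.295,"dz": 0,"rx": 0,"ry": 0,"rz": 0,"gripper": 1},
    {"dx": 0.025,"dy": -0.335,"dz": 0,"rx": 0,"ry": 0,"rz": 0,"gripper": 1},
    {"dx": 0.028,"dy": -0.375,"dz": 0,"rx": 0,"ry": 0,"rz": 0,"gripper": 1},
    {"dx": 0.03,"dy": -0.4,"dz": 0,"rx": 0,"ry": 0,"rz": 0,"gripper": 1},
    {"dx": 0.03,"dy": -0.4,"dz": 0,"rx": 0,"ry": 0,"rz": 0,"gripper": 1}
  ]
}}

```text
time_s: 44.85
ee_pos: [588.4, -163.6, 150.5]
eef_rot: [[-0.073, 0.997, 0.002], [0.997, 0.073, -0.002], [-0.002, 0.002, -1.0]]
contact_force: [0.3, -0.5, -0.2]
gripper_width: 0.3
gripper_force: 0.0
```

Request:
{"method": "arm_command", "body": {
  "steps": [
    {"dx": 0,"dy": -0.008,"dz": 0,"rx": 0,"ry": 0,"rz": 0,"gripper": 1},
    {"dx": 0.001,"dy": -0.016,"dz": 0,"rx": 0,"ry": 0,"rz": 0,"gripper": 1},
    {"dx": 0.001,"dy": -0.016,"dz": 0,"rx": 0,"ry": 0,"rz": 0,"gripper": 1}
  ]
}}

```text
time_s: 45.1
ee_pos: [588.5, -168.3, 149.9]
eef_rot: [[-0.076, 0.997, -0.0], [0.997, 0.076, -0.0], [-0.0, -0.0, -1.0]]
contact_force: [-0.2, 0.0, 0.3]
gripper_width: 0.3
gripper_force: 0.0
```

Request:
{"method": "arm_command", "body": {
  "steps": [
    {"dx": 0,"dy": -0.006,"dz": 0,"rx": 0,"ry": 0,"rz": 0,"gripper": 1},
    {"dx": 0,"dy": -0.008,"dz": 0,"rx": 0,"ry": 0,"rz": 0,"gripper": 1}
  ]
}}

```text
time_s: 45.27
ee_pos: [588.7, -169.9, 149.8]
eef_rot: [[-0.077, 0.997, -0.0], [0.997, 0.077, 0.004], [0.004, 0.0, -1.0]]
contact_force: [0.6, 9.9, 3.3]
gripper_width: 0.3
gripper_force: 5.4
```

Request:
{"method": "arm_command", "body": {
  "steps": [
    {"dx": 0,"dy": -0.005,"dz": 0,"rx": 0,"ry": 0,"rz": 0,"gripper": 1},
    {"dx": 0,"dy": -0.005,"dz": 0,"rx": 0,"ry": 0,"rz": 0,"gripper": 1}
  ]
}}

```text
time_s: 45.43
ee_pos: [588.6, -169.9, 149.9]
eef_rot: [[-0.078, 0.997, -0.001], [0.997, 0.078, 0.008], [0.008, -0.0, -1.0]]
contact_force: [0.2, 16.1, 4.9]
gripper_width: 0.5
gripper_force: 8.0
```

Request:
{"method": "arm_command", "body": {
  "steps": [
    {"dx": 0,"dy": 0.03,"dz": 0,"rx": 0,"ry": 0,"rz": 0,"gripper": 1},
    {"dx": 0,"dy": 0.04,"dz": 0.06,"rx": 0,"ry": 0,"rz": 0,"gripper": 1},
    {"dx": 0,"dy": 0.04,"dz": 0.14,"rx": 0,"ry": 0,"rz": 0,"gripper": 1},
    {"dx": -0.02,"dy": 0.04,"dz": 0.22,"rx": 0,"ry": 0,"rz": 0,"gripper": 1},
    {"dx": -0.35,"dy": 0.0,"dz": 0.25,"rx": 0,"ry": 0,"rz": 0,"gripper": 1},
    {"dx": -0.35,"dy": 0.0,"dz": 0.25,"rx": 0,"ry": 0,"rz": 0,"gripper": 1},
    {"dx": -0.35,"dy": 0.0,"dz": 0.25,"rx": 0,"ry": 0,"rz": 0,"gripper": 1},
    {"dx": -0.35,"dy": 0.0,"dz": 0.25,"rx": 0,"ry": 0,"rz": 0,"gripper": 1},
    {"dx": -0.35,"dy": 0.0,"dz": 0.25,"rx": 0,"ry": 0,"rz": 0,"gripper": 1},
    {"dx": -0.35,"dy": 0.0,"dz": 0.25,"rx": 0,"ry": 0,"rz": 0,"gripper": 1},
    {"dx": -0.35,"dy": 0.0,"dz": 0.25,"rx": 0,"ry": 0,"rz": 0,"gripper": 1}
  ]
}}

```text
time_s: 46.35
ee_pos: [414.2, -174.9, 275.3]
eef_rot: [[-0.076, 0.997, 0.002], [0.997, 0.076, -0.001], [-0.001, 0.002, -1.0]]
contact_force: [0.1, 0.3, -0.3]
gripper_width: 0.5
gripper_force: 0.0
```

Run:
```python
from h import *
print(readout.sense()['ee_pos'])
im=snap('top'); 
print('tin',tops('top','tin_a',112,im)); print('caddy',tops('top','caddy_a',112,im)); print('riser',tops('top','riser',62,im)); print('mat',tops('top','mat',32,im))
g=im.max(2)
t=cv2.convertScaleAbs(im[130:240,80:430,::-1],alpha=1.6); s=cv2.convertScaleAbs(snap('scene')[120:330,130:400,::-1],alpha=1.3)
o=np.zeros((600,800,3),np.uint8); o[:251]=cv2.resize(t,(800,251),interpolation=3); o[255:600,:444]=cv2.resize(s,(444,345),interpolation=3); cv2.imwrite('pics/fin.png',o)
```

```text
[ 414.19715023 -174.90455218  275.25295094]
tin []
caddy []
riser []
mat []
```

View pics/fin.png

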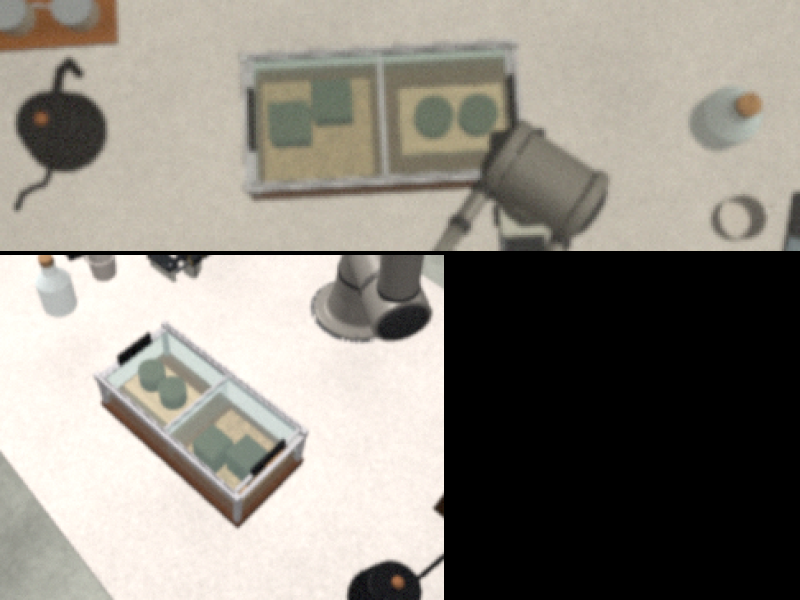

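Run:
```python
from h import *
f=lambda p,z:print(ray('top',np.array(p)/2.2857+[80,130],z).round(1)[:,:2].tolist())
f([[291,120],[333,99]],112); f([[434,117],[478,115]],112)
f([[260,77],[380,74],[382,180],[262,184]],32)
f([[400,90],[508,83]],62)
```

```text
[[560.5, 164.2], [596.3, 98.2]]
[[570.9, -64.5], [575.9, -135.0]]
[[646.9, 228.1], [657.1, 25.7], [477.0, 17.5], [465.4, 216.7]]
[[624.1, -8.8], [640.3, -187.6]]
```

```bash
python3 -c "
from h import *
print(readout.sense()['qvel']); print(job.hand_in())"
```

```text
[-0.00506429 -0.00580942  0.00826354  0.00046885  0.00186706 -0.00231307]
the job is handed in; nothing more can be done
None
```

I handed the job in after about 46 s of robot time, and by my last camera check everything was in place. Both round tins are on the riser and both caddies on the cork mat. Both panes were pushed onto their stops, and the kettle, carafe and cup were never touched. One caddy had been knocked about 30 mm aside after placing, but by my measurement it is still upright and well inside the mat limits. The hand-in returned no verdict.

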